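Put the dropper bottle away in the dial-covered reagent carousel

ROBOT

A 6-joint arm with a two-finger parallel gripper is mounted at the origin on a cart in front of the work surface, level with it; the furniture and walls round the work are solid. World frame = base frame: x ahead of the robot, y to its left, z up, the work surface at z = 0. Lengths are in m, angles in rad, forces in N, time in s.
With the tool pointing down it reaches from about 0.3 to 0.95 m from the base axis. Payload 3.1 kg.
Tool frame: the origin (TCP) lies midway between the tips of the shut fingers; the grasp point (between the pads) lies 19 mm behind it; z points along the fingers, y is the direction in which the jaws open and shut (so a half turn about z gives the same grasp; the last joint's range is limited). The gripper opens to 85 mm and grips with 20 to 120 N. Pads are 22 mm wide; open, the fingers measure 114 mm over their backs; the gripper's body (76 mm by 85 mm) begins 54 mm behind the grasp point. The pads swing forward as they close: fully open they stand 13 mm farther back than shut.
Start: joints at [-1.24, 0.308, 1.634, -0, 1.2, -0.07], TCP at [0.244, -0.575, 0.231] pointing down, gripper open.
Joint ranges: [-3.06, 3.06], [-0.79, 1.96], [0.05, 2.63], [-1.19, 4.34], [0.05, 2.64], [-2.94, 2.94]. Speed limits (rad/s): [2.79, 2.79, 3.14, 3.14, 3.14, 3.14].

INTERFACE

Orientations are given as a unit quaternion [x, y, z, w].
In Python, from rig import r gives the robot as it stands.
- The arm moves only by the shell command python3 -m pendant 'ROWS' [FORCE]. ROWS is JSON, a list of rows, each a list of 5 numbers: the shift along the tool's x, y, z each as a share of 30 cm, from -1 to 1, then the turn about the tool's z as a share of pi/2 rad, from -1 to 1, then the opening, from 0 (shut) to 1 (fully open). A call has 1 to 20 rows; each row is the pose to reach, as a shift and turn from the pose commanded when the call began, along the tool's axes at that moment; what a row does not reach only later rows make up. A row lasts 1/8 s, in which the tool goes at most 62.5 mm and 10.7 degrees, less where a joint would pass 70% of its speed; a pose out of reach is approached as far as the arm can. A call with a number of a shift or a turn outside -1 to 1 is refused whole. A call with a gripper value outside its range is refused whole. The fingers move at their own pace and stop on an object; FORCE is the grip in N (left out, the last holds). Time passes only in rows, so rows that repeat a pose let the fingers close. It gives the time, the measured TCP pose, the force and the opening at its end, in the units of the state.
- r.sense(): the state, without advancing time (a new reading comes with each control period).
- r.get_image(name): name is "scene" or "top" or "wrist"; returns (picture, depth): 384x512x3 uint8, red, green, blue; 384x512 float32, m along the optical axis (not along the pixel's ray), 0 where there is no reading.
- r.calibration(name): a dict with "mtx" (3x3 intrinsics, pixels), "cam_to_world" (4x4, takes a point from camera to world coordinates). Camera axes: x right, y up, looking along -z (the intrinsics and any distortion apply to the point x, -y, -z); pixel columns grow to the right and rows downward; lengths in m; the calibration is good to about 2 mm. The wrist camera is an equidistant fisheye: a pixel r from the principal point sees the ray r / f radians off the axis. A picture is of the moment at which its call begins: read the wrist's pose just before it. calibration takes no time and is no camera call; for the wrist camera it gives the pose at the moment of the call.
- r.sign_off(): hands the job in, once; it reports no verdict.
Trained networks look in the newest picture that a camera, given by its name, has taken for a name from the list of things; names that differ only in an ending like _2 or _b are one class to them, and where a whole thing is asked for, a point or a joint stands for the part that bears it (a point fixed in the world has none). Each returns a list of dicts, best first, with "p" (0 to 1); they miss things now and then, are a little off and sometimes report something else, mostly with a low value. They report only what shows in the picture. A call takes as long as a camera call.
- r.look_for(camera, label): "extent" ([left, top, right, bottom] as shares, 0 to 1, of the picture: columns of its width, rows of its height, round what is visible of it).
- r.landmark_of(camera, label): "point" ([row, column] as shares, 0 to 1, of the picture: columns of its width, rows of its height: a listed point, or the origin of a listed thing).
The state is a dict: "t": time; "joint_positions": joint angles; "qvel": joint speeds; "joint_efforts": joint torques, N m; "tool_pos": TCP position; "eef_rot": TCP orientation; "force": force on the tool from outside, world axes, zero at the start; "ft_torque": the same for the moment, N m; "grip_width": finger opening in m.
Only numpy, scipy, OpenCV 4.12 (cv2) and the standard library are available. Lean on these libraries where they do the work, as an engineer would, in place of code of your own. Each camera call takes 0.05 s, during which the arm holds its last target.

TASK

Put the dropper bottle that stands on the worktop away in the round reagent carousel: turn the clear cover by its finger post until its opening is centred over the compartment with the empty bottle holder, and stand the bottle upright in that holder, lowering it all the way in rather than dropping it. Then turn the cover until its opening lies wholly over the solid closed quarter, so that every compartment is covered, and let go. Leave the other bottles and the timer standing where they are.

Things in the scene. Friction and masses are not known exactly. Their poses are not given: they have to be found in the camera images.
- carousel: fixed drum, clear outer wall, 176 mm across (182 at its foot), 116 mm high. Origin: centre of its underside, z up on the turning axis. Four quarters, 3 mm walls: that centred on its +x is solid to the rim (closed quarter, ridge on the outer wall); those on +y, -x, -y are open compartments, floor at 10 mm height, outer wall 84 mm from the axis, for holder, jar and vial (which is where varies)
- cover (a joint): angle (rad) of the flat clear cover about the carousel's axis, counter-clockwise from above; 0 = closed, opening centred over the solid quarter; over the compartments at +pi/2, pi or -pi, -pi/2. Range -3.4 to 3.4; friction of 0.06 N m keeps it where it is left. Disc 180 mm across, 4 mm thick, top 121 mm above the worktop; black hub of 23 mm radius stands 8 mm higher
- opening (a point): middle of the cover's opening, level with the cover's top, 58 mm from the axis. The opening is a dark-edged sector 76 degrees wide (38 each side), from 23 to 81 mm from the axis; 73 mm wide where it is 47 mm from the axis. Beside the carousel: a fixed analyser, 257 mm high, at x > 0.46, y < -0.317, and a centrifuge, about 130 mm high, at x > 0.48, y > -0.075
- finger_post (a point): on the axis of the cover's black upright finger post, 13 mm below its top: round bar, 16 mm across (26 mm at its foot, 4 mm high), 35 mm tall above the cover, 55 mm from the cover's axis, opposite the opening. Being round, it can go round in a gripper kept at one heading
- holder: empty bottle holder: white round collar, inner diameter 41 mm, outer 49 mm (54 mm at its foot), 23 mm high, fixed on the compartment's floor 58 mm from the carousel's axis. Origin: centre of its underside, which is the height the bottle's underside reaches (10 mm above the worktop)
- dropper_bottle: loose amber bottle with a black dropper cap, 33 mm across, 102 mm tall, 50 to 100 g. Origin: centre of its underside, z up. Body 33 mm across up to 60 mm height, shoulder to 66, round black collar 24 mm across at 62 to 77, then a black bulb 12 mm across up to 102. Can be held by collar and bulb
- jar: loose amber jar with a lid, 47 mm across, 88 mm tall, standing in one compartment 58 mm from the axis. Origin: centre of its underside, z up. Leave it
- vial: loose slim vial, 23 mm across, 72 mm tall, standing in one compartment 58 mm from the axis. Origin: centre of its underside, z up. Leave it
- bench_timer: loose white digital timer, 58 x 64 x 16 mm, lying on the worktop between the carousel and the dropper bottle. Origin: centre of its underside. Leave it

How it is judged:
On the way, in this order (a step that is already met when the one before it is completed fails the run):
1. the opening of the cover is centred over the compartment with the empty holder (horizontal distance between opening and holder below 0.011 m), for 0.2 s.
2. the dropper bottle stands upright in the holder, down on the floor, let go (horizontal distance between dropper_bottle and holder below 0.008 m and z of dropper_bottle in the frame of holder below 0.004 m and angle between dropper_bottle's own z axis and vertical below 0.12 rad and contact force between the fingers and dropper_bottle below 0.05 N), for 0.2 s.
At the end, for the whole second after the job is handed in: The cover is at rest, its opening within 0.12 rad of the middle of the solid quarter; the dropper bottle stands at rest in the holder (within 8 mm of its middle, 4 mm of the floor, upright within 0.12 rad); jar and vial stand upright within 0.12 rad (value of joint cover between -0.12 and 0.12 rad and velocity of joint cover between -0.05 and 0.05 rad/s and horizontal distance between dropper_bottle and holder below 0.008 m and z of dropper_bottle in the frame of holder below 0.004 m and angle between each of dropper_bottle, jar, vial's own z axis and vertical below 0.12 rad and linear speed of dropper_bottle below 0.02 m/s); the robot touches nothing.
It fails at once if the dropper bottle is tipped over (more than 45 degrees) (angle between dropper_bottle's own z axis and vertical above 0.785 rad).
It fails at once if the dropper bottle is dropped into the carousel (falls faster than 0.6 m/s in the compartment, a drop of about 2 cm) (linear speed of dropper_bottle above 0.6 m/s and horizontal distance between dropper_bottle and carousel below 0.085 m and height (world z) of dropper_bottle below 0.11 m).
It fails at once if the jar is tipped or moved more than 20 mm (angle between jar's own z axis and vertical above 0.4 rad or distance of jar from where it was at the start of the episode above 0.02 m).
It fails at once if the vial is tipped or moved more than 20 mm (angle between vial's own z axis and vertical above 0.4 rad or distance of vial from where it was at the start of the episode above 0.02 m).
It fails at once if the timer is pushed more than 30 mm (distance of bench_timer from where it was at the start of the episode above 0.03 m).
It also fails if it takes over 72 s, if anything falls off the work surface, if the arm or the gripper's body presses on something with over 40 N, if the wrist force passes 120 N, or if a joint passes its speed limit or range.

## Working session

There is one attempt and no reset: what is moved stays moved. The work goes in short steps, Python scripts to look and compute and a shell command to move; the robot and the scene stay as the last step left them, time stands still between calls to the robot, and variables do not carry over. Pictures are saved under pics/ and viewed, and the job is handed in when it is done.

```bash
ls; mkdir -p pics
cat > h.py <<'E'
import numpy as np,cv2
from rig import r
def shot(name,fn):
    s=r.sense(); c=r.calibration(name); im,d=r.get_image(name)
    cv2.imwrite('pics/'+fn+'.png',im[:,:,::-1]); np.savez('pics/'+fn+'.npz',im=im,d=d,K=c['mtx'],T=c['cam_to_world'])
    return im,d,c
def pt(c,row,col,depth):
    K=np.array(c['mtx']);T=np.array(c['cam_to_world'])
    x=(col-K[0,2])/K[0,0];y=(row-K[1,2])/K[1,1]
    return (T@np.array([x*depth,-y*depth,-depth,1]))[:3]
def ray_z(c,row,col,z):
    a=pt(c,row,col,1.);o=np.array(c['cam_to_world'])[:3,3]
    return o+(a-o)*(z-o[2])/(a[2]-o[2])
E
python3 - <<'E'
from h import *
for n in ['scene','top','wrist']:
    im,d,c=shot(n,n+'0'); print(n,c)
for n in ['top','scene']:
  c=r.calibration(n)
  for l in ['carousel','opening','finger_post','holder','dropper_bottle','jar','vial','bench_timer']:
    o=r.landmark_of(n,l)[:2]
    print(n,l,[(round(a['p'],2),np.round(np.array(a['point'])*[384,512],1)) for a in o])
print(r.sense())
E
```

```text
pics
scene {'mtx': array([[452.10734521,   0.        , 249.96675239],
       [  0.        , 452.10734521, 193.46554018],
       [  0.        ,   0.        ,   1.        ]]), 'cam_to_world': array([[-0.93257299,  0.31033172, -0.18439589,  0.35191928],
       [-0.36074483, -0.78270405,  0.50718589,  0.36617976],
       [ 0.01306846,  0.53950773,  0.84187922,  0.86433334],
       [ 0.        ,  0.        ,  0.        ,  1.        ]])}
top {'mtx': array([[352.70080824,   0.        , 250.35222272],
       [  0.        , 352.70080824, 199.77040352],
       [  0.        ,   0.        ,   1.        ]]), 'cam_to_world': array([[-0.01027684,  0.9794834 , -0.20126264,  0.30801201],
       [-0.99994245, -0.0094469 ,  0.00508373, -0.08446411],
       [ 0.00307812,  0.2013033 ,  0.97952412,  0.95278065],
       [ 0.        ,  0.        ,  0.        ,  1.        ]])}
wrist {'mtx': array([[297.31863964,   0.        , 254.75516251],
       [  0.        , 297.31863964, 192.34090452],
       [  0.        ,   0.        ,   1.        ]]), 'cam_to_world': array([[ 0.39027448,  0.88514458,  0.25338688,  0.
[... 742 characters left out ...]
3.1, 283.2]))]
{'t': 0.95, 'joint_positions': array([-1.23967333e+00,  3.08066136e-01,  1.63383687e+00, -1.57206340e-05,
        1.19967284e+00, -6.96998975e-02]), 'qvel': array([-0.00053722,  0.00045113,  0.00072548,  0.00232794, -0.00053485,
       -0.00050783]), 'joint_efforts': array([ 8.08957993e-04, -4.15286887e+01, -2.77092540e+01, -6.70001032e-05,
        7.20770549e-04, -2.61576105e-06]), 'tool_pos': array([ 0.24382967, -0.57547203,  0.23127553]), 'eef_rot': array([ 9.79984186e-01,  1.99075351e-01, -6.16734651e-06,  9.28711262e-06]), 'force': array([-0.31743946,  0.84830173, -0.34775205]), 'ft_torque': array([-0.01091285,  0.04572054,  0.0318995 ]), 'grip_width': 0.0855507265455473}
```

View pics/scene0.png

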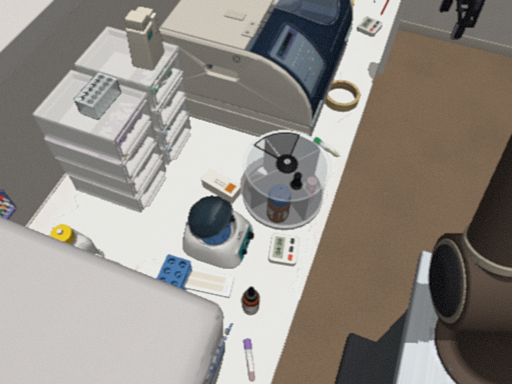

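View pics/top0.png

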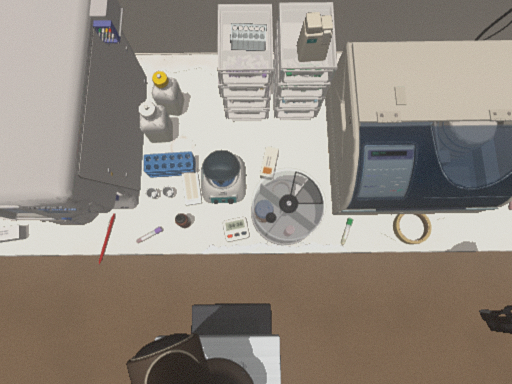

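View pics/wrist0.png

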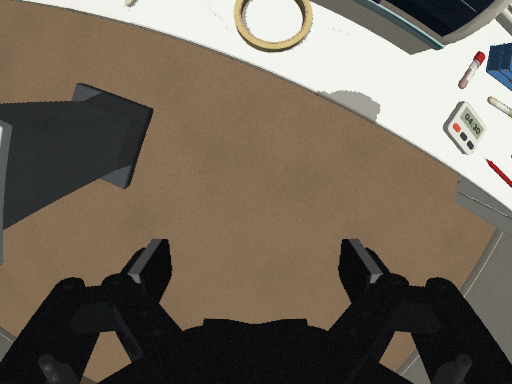

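Run:
```python
from h import *
for n,(a,b,c0,d0) in {'top':(150,260,160,340),'scene':(120,330,220,350)}.items():
    z=np.load(f'pics/{n}0.npz'); im=z['im'][a:b,c0:d0,::-1]
    k=4 if n=='top' else 2.8
    cv2.imwrite(f'pics/{n}0z.png',cv2.resize(im,None,fx=k,fy=k,interpolation=cv2.INTER_CUBIC))
c=r.calibration('top');z=np.load('pics/top0.npz')
for nm,row,col,zz in [('hub',203,289,.129),('post',217,270,.156),('bott',220,183,.102),('timer',229,235,.016)]:
    print(nm,ray_z(c,row,col,zz),pt(c,row,col,z['d'][row,col]))
c=r.calibration('scene');z=np.load('pics/scene0.npz')
for nm,row,col,zz in [('hub',163,287,.129),('post',178,296,.15),('bott',292,250,.102)]:
    print(nm,ray_z(c,row,col,zz),pt(c,row,col,z['d'][row,col]))
```

```text
hub [ 0.46853736 -0.18066763  0.129     ] [ 0.46848712 -0.18063752  0.12925784]
post [ 0.4311248  -0.13305589  0.156     ] [ 0.43108675 -0.13304088  0.1562462 ]
bott [0.43416798 0.07546274 0.102     ] [0.43809505 0.08044105 0.07551632]
timer [ 0.42134308 -0.04758462  0.016     ] [ 0.42161328 -0.04749669  0.01376653]
hub [ 0.46976074 -0.17264944  0.129     ] [ 0.46991916 -0.17337381  0.12801146]
post [ 0.43886142 -0.12970523  0.15      ] [ 0.43837811 -0.12694861  0.15397097]
bott [0.44463621 0.09871577 0.102     ] [0.44515116 0.09723027 0.09776598]
```

View pics/top0z.png

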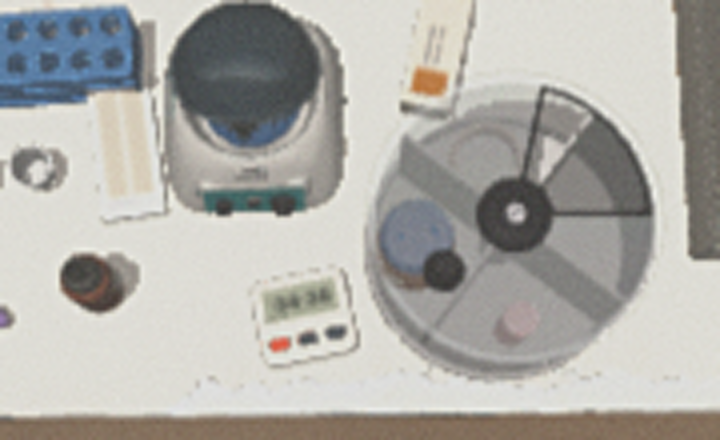

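View pics/scene0z.png

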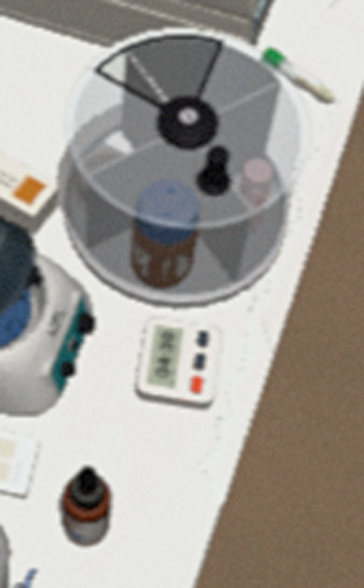

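```bash
python3 -m pendant '[[0.1,-0.12,-0.1,0,1],[0.9,-1,-0.23,0.145,1],[0.9,-1,-0.23,0.145,1],[0.9,-1,-0.23,0.145,1],[0.9,-1,-0.23,0.145,1],[0.9,-1,-0.23,0.145,1],[0.9,-1,-0.23,0.145,1],[0.9,-1,-0.23,0.145,1],[0.9,-1,-0.23,0.145,1],[0.9,-1,-0.23,0.145,1],[0.9,-1,-0.23,0.145,1]]'
python3 - <<'E'
from h import *
print(r.sense()['t'],r.sense()['tool_pos'],r.sense()['eef_rot'])
im,d,c=shot('wrist','w1')
for l in ['carousel','opening','finger_post','holder','dropper_bottle','jar','vial','bench_timer']:
    o=r.landmark_of('wrist',l)[:2]
    print(l,[(round(a['p'],2),np.round(np.array(a['point'])*[384,512],1)) for a in o])
cv2.imwrite('pics/w1z.png',cv2.resize(im[:,:,::-1],None,fx=1.5,fy=1.5,interpolation=cv2.INTER_CUBIC))
E
```

```text
t: 2.33
tool_pos: [0.375, -0.1949, 0.3]
eef_rot: [0.996, 0.085, -0.0, -0.0]
force: [1.2, 0.5, -1.2]
grip_width: 0.0851
2.325 [ 0.37498983 -0.19487451  0.30001492] [ 9.96346509e-01  8.54022493e-02 -2.78641330e-04 -1.12238669e-04]
carousel [(0.59, array([ 89. , 252.2]))]
opening []
finger_post [(0.84, array([108.9, 204.7]))]
holder [(0.64, array([ 50.3, 257.1]))]
dropper_bottle [(0.73, array([91.7, 87.5]))]
jar []
vial []
bench_timer [(0.64, array([111.1, 167.5]))]
```

View pics/w1z.png

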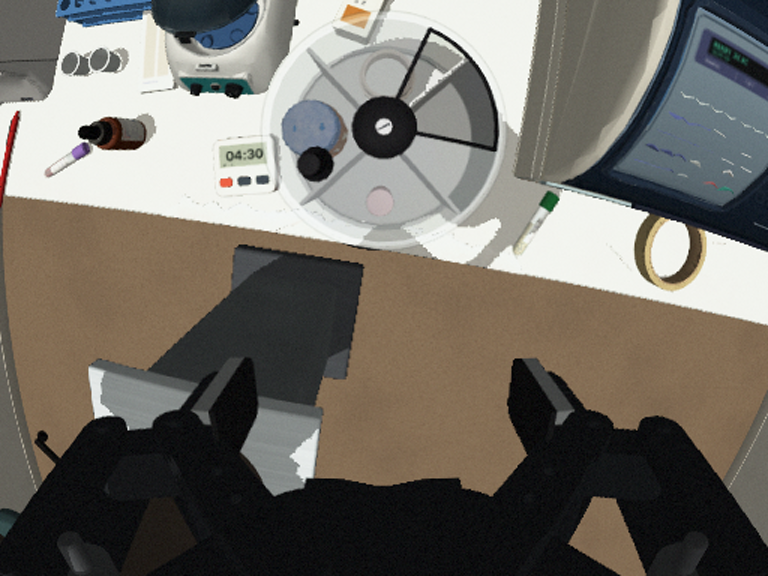

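```bash
cat >> h.py <<'E'
def fray(K,T,row,col,z):
    x=(col-K[0,2])/K[0,0];y=(row-K[1,2])/K[1,1];t=np.hypot(x,y);s=np.sin(t)/t if t>0 else 1
    v=T[:3,:3]@np.array([x*s,-y*s,-np.cos(t)]);o=T[:3,3]
    return o+v*(z-o[2])/v[2]
def fpt(K,T,row,col,d):
    x=(col-K[0,2])/K[0,0];y=(row-K[1,2])/K[1,1];t=np.hypot(x,y);s=np.tan(t)/t
    return (T@np.array([x*s*d,-y*s*d,-d,1]))[:3]
E
python3 - <<'E'
from h import *
z=np.load('pics/w1.npz');K,T,d,im=z['K'],z['T'],z['d'],z['im']
cv2.imwrite('pics/w1c.png',cv2.resize(im[0:180,160:350,::-1],None,fx=4,fy=3.3,interpolation=cv2.INTER_CUBIC))
f=lambda u,v,zz:fray(K,T,v/1.5,u/1.5,zz)
h=f(384,127,.129);print('hub',h, fpt(K,T,84,250,d[84,250]))
for n,u,v,zz in [('holder top',386,76,.033),('jar',311,128,.088),('vial',381,201,.072),('post top',318,163,.156),('timer',243,165,.016),('op1',430,28,.121),('op2',497,150,.121),('rimL',264,128,.02)]:
    p=f(u,v,zz);e=p-h;print(n,p.round(4),'r',np.hypot(*e[:2]).round(4),'ang',np.degrees(np.arctan2(e[1],e[0])).round(1), fpt(K,T,v/1.5,u/1.5,d[int(v/1.5),int(u/1.5)]).round(3))
E
```

```text
hub [ 0.46970094 -0.17854436  0.129     ] [ 0.46933637 -0.17230411  0.12917755]
holder top [ 0.5251 -0.171   0.033 ] r 0.056 ang 7.8 [ 0.508 -0.173  0.117]
jar [ 0.4636 -0.1213  0.088 ] r 0.0575 ang 96.1 [ 0.462 -0.126  0.117]
vial [ 0.4133 -0.1859  0.072 ] r 0.0569 ang -172.6 [ 0.417 -0.185  0.118]
post top [ 0.438  -0.1412  0.156 ] r 0.049 ang 130.4 [ 0.438 -0.141  0.158]
timer [ 0.4236 -0.0472  0.016 ] r 0.1392 ang 109.3 [ 0.424 -0.047  0.014]
op1 [ 0.5501 -0.1981  0.121 ] r 0.0828 ang -13.7 [ 0.55  -0.198  0.122]
op2 [ 0.4701 -0.2617  0.121 ] r 0.0831 ang -89.7 [ 0.47  -0.263  0.117]
rimL [ 0.4619 -0.0641  0.02  ] r 0.1147 ang 93.9 [ 0.458 -0.091  0.117]
```

View pics/w1c.png

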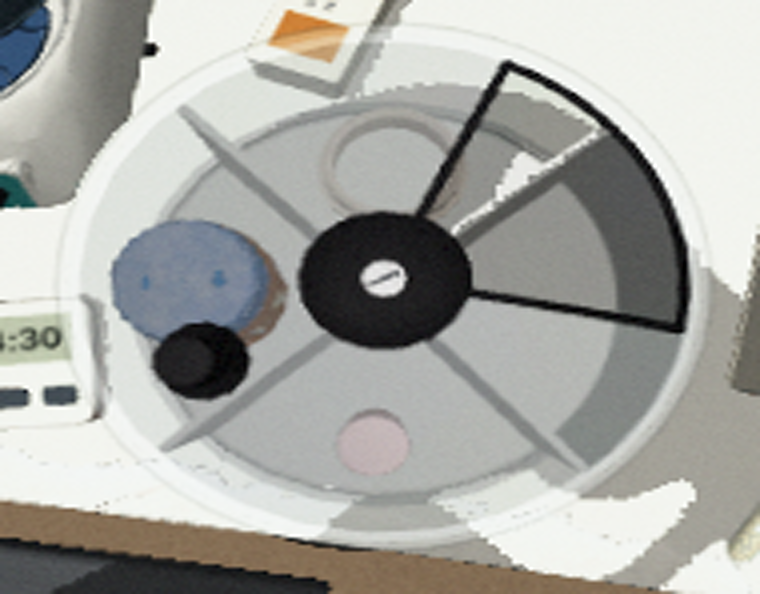

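Run:
```python
from h import *
z=np.load('pics/w1.npz');K,T,d,im=z['K'],z['T'],z['d'],z['im']
f=lambda u,v,zz:fray(K,T,v/3.3,160+u/4,zz)
h=f(383,279,.129);print('hub',h)
# hub centre via circle extents at z .129
print(f(299,279,.129),f(472,279,.129),f(385,212,.129),f(385,348,.129))
for n,u,v,zz in [('w',183,108,.116),('w',165,445,.116),('w',580,468,.116),('w',600,130,.116),('w',460,232,.116),('posttop',188,358,.156),('foot L',0,0,0),('op1',508,66,.121),('op2',682,326,.121),('holder',391,167,.033),('holder in',389,163,.033)]:
    p=f(u,v,zz);e=p-h;print(n,p.round(4),'r',np.hypot(*e[:2]).round(4),'ang',np.degrees(np.arctan2(e[1],e[0])).round(1))
```

```text
hub [ 0.46978357 -0.1782673   0.129     ]
[ 0.46624483 -0.15677327  0.129     ] [ 0.473934   -0.20097934  0.129     ] [ 0.4912858  -0.17507607  0.129     ] [ 0.44807534 -0.18255032  0.129     ]
w [ 0.5211 -0.114   0.116 ] r 0.0823 ang 51.4
w [ 0.4067 -0.1279  0.116 ] r 0.0807 ang 141.4
w [ 0.4185 -0.2426  0.116 ] r 0.0823 ang -128.5
w [ 0.5331 -0.2275  0.116 ] r 0.0802 ang -37.9
w [ 0.4902 -0.1958  0.116 ] r 0.0269 ang -40.7
posttop [ 0.4374 -0.1364  0.156 ] r 0.0529 ang 127.7
foot L [ 0.5978 -0.0066  0.    ] r 0.2141 ang 53.3
op1 [ 0.5486 -0.1987  0.121 ] r 0.0815 ang -14.6
op2 [ 0.4712 -0.2605  0.121 ] r 0.0822 ang -89.0
holder [ 0.5253 -0.1715  0.033 ] r 0.056 ang 6.9
holder in [ 0.5269 -0.1706  0.033 ] r 0.0577 ang 7.7
```

```bash
python3 -m pendant '[[0.12,-0.08,0.1,0,0.6],[0.234,-0.161,0.25,0,0.6],[0.234,-0.161,0.42,0,0.6],[0.234,-0.161,0.5,0,0.6],[0.234,-0.161,0.56,0,0.6],[0.234,-0.161,0.56,0,0.6]]' 20
python3 - <<'E'
from h import *
im,d,c=shot('wrist','w2')
cv2.imwrite('pics/w2z.png',cv2.resize(im[:,:,::-1],None,fx=1.5,fy=1.5,interpolation=cv2.INTER_CUBIC))
E
```

```text
t: 3.52
tool_pos: [0.4348, -0.1335, 0.1308]
eef_rot: [0.996, 0.087, -0.002, -0.001]
force: [0.1, -0.3, 0.5]
grip_width: 0.0513
```

View pics/w2z.png

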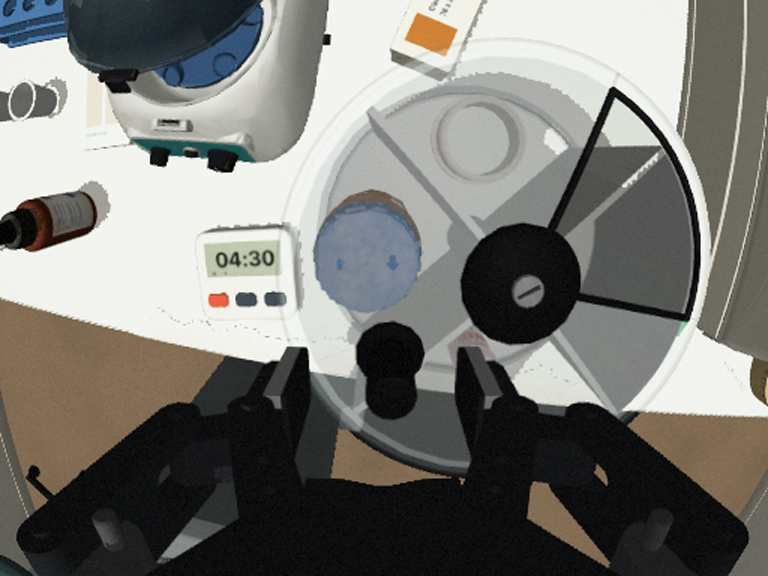

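```bash
python3 -m pendant '[[0,0,0,0,0.1],[0,0,0,0,0.1],[0,0,0,0,0.1],[0,0,0,0,0.1],[0,0,0,0,0.1]]' 20
python3 - <<'E'
from h import *
s=r.sense();print(s['force'],s['grip_width'])
R=np.array(s['eef_rot']);from scipy.spatial.transform import Rotation as Ro
M=Ro.from_quat(R).as_matrix();print(M.round(4))
p0=s['tool_pos'];ax=np.array([.4698,-.1785])
a0=np.degrees(np.arctan2(*(p0[:2]-ax)[::-1]));print('a0',a0,np.hypot(*(p0[:2]-ax)))
for a in np.linspace(128.2,187,9):
    t=np.radians(a);b=np.radians(128.2)
    e=.055*np.array([np.cos(t)-np.cos(b),np.sin(t)-np.sin(b),0])
    print(a,(M.T@e/.3).round(3))
E
```

```text
t: 4.2
tool_pos: [0.4378, -0.1352, 0.1335]
eef_rot: [0.996, 0.086, 0.002, 0.001]
force: [2.3, -3.3, 5.9]
grip_width: 0.0147
[ 2.25393307 -3.32727725  5.89678401] 0.014733276948728004
[[ 0.985   0.1723  0.0034]
 [ 0.1723 -0.985  -0.002 ]
 [ 0.003   0.0026 -1.    ]]
a0 126.5182587051864 0.05383057529861891
128.2 [0. 0. 0.]
135.54999999999998 [-0.02   0.012 -0.   ]
142.89999999999998 [-0.038  0.027 -0.   ]
150.25 [-0.054  0.044 -0.   ]
157.6 [-0.068  0.063 -0.   ]
164.95 [-0.079  0.084 -0.   ]
172.3 [-0.088  0.106  0.   ]
179.65 [-0.094  0.129  0.   ]
187.0 [-0.096  0.152  0.   ]
```

```bash
python3 -m pendant '[[-0.01,0.006,0,0,0.1],[-0.02,0.012,0,0,0.1],[-0.029,0.019,0,0,0.1],[-0.038,0.027,0,0,0.1],[-0.046,0.035,0,0,0.1],[-0.054,0.044,0,0,0.1],[-0.061,0.053,0,0,0.1],[-0.068,0.063,0,0,0.1],[-0.074,0.073,0,0,0.1],[-0.079,0.084,0,0,0.1],[-0.084,0.095,0,0,0.1],[-0.088,0.106,0,0,0.1],[-0.091,0.117,0,0,0.1],[-0.094,0.129,0,0,0.1],[-0.096,0.14,0,0,0.1],[-0.096,0.152,0,0,0.1],[-0.096,0.152,0,0,0.1],[-0.096,0.152,0,0,0.1]]' 20
python3 - <<'E'
from h import *
s=r.sense();p=s['tool_pos'][:2]-[.4698,-.1785];print(np.hypot(*p),np.degrees(np.arctan2(p[1],p[0])))
im,d,c=shot('wrist','w3')
cv2.imwrite('pics/w3z.png',cv2.resize(im[:,:,::-1],None,fx=1.5,fy=1.5,interpolation=cv2.INTER_CUBIC))
E
```

```text
t: 6.45
tool_pos: [0.4112, -0.182, 0.1321]
eef_rot: [0.996, 0.087, -0.005, -0.003]
force: [-9.6, 2.5, 15.8]
grip_width: 0.0152
0.05873442332479731 -176.5454604943491
```

View pics/w3z.png

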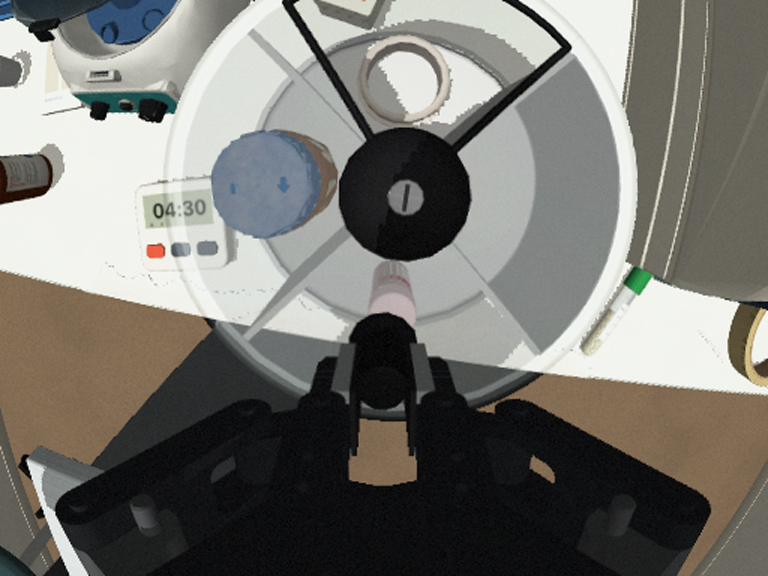

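Run:
```python
from h import *
z=np.load('pics/w3.npz');K,T=z['K'],z['T']
f=lambda u,v,zz:fray(K,T,v/1.5,u/1.5,zz)
h=f(405,195,.129);print(h)
A=[]
for n,u,v,zz in [('op1',291,3,.121),('op2',567,48,.121),('e1',330,72,.121),('e2',512,101,.121),('holder',405,80,.033)]:
    p=f(u,v,zz);e=p-h;a=np.degrees(np.arctan2(e[1],e[0]));print(n,p.round(4),np.hypot(*e[:2]).round(4),a.round(1))
```

```text
[ 0.47118334 -0.17813     0.129     ]
op1 [ 0.5326 -0.1276  0.121 ] 0.0795 39.4
op2 [ 0.5361 -0.2261  0.121 ] 0.0807 -36.5
e1 [ 0.5086 -0.146   0.121 ] 0.0493 40.6
e2 [ 0.5107 -0.2091  0.121 ] 0.0502 -38.1
holder [ 0.5263 -0.1724  0.033 ] 0.0554 6.0
```

```bash
python3 -m pendant '[[0.003,0.01,0,0,0.1],[0.003,0.02,-0.003,0,0.1],[0.003,0.02,-0.003,0,0.1],[0.003,0.02,-0.003,0,0.1]]' 20
python3 - <<'E'
from h import *
im,d,c=shot('wrist','w4')
cv2.imwrite('pics/w4z.png',cv2.resize(im[:,:,::-1],None,fx=1.5,fy=1.5,interpolation=cv2.INTER_CUBIC))
E
```

```text
t: 7.0
tool_pos: [0.4114, -0.1868, 0.132]
eef_rot: [0.996, 0.087, -0.007, -0.004]
force: [-9.6, 3.7, 13.6]
grip_width: 0.0152
```

View pics/w4z.png

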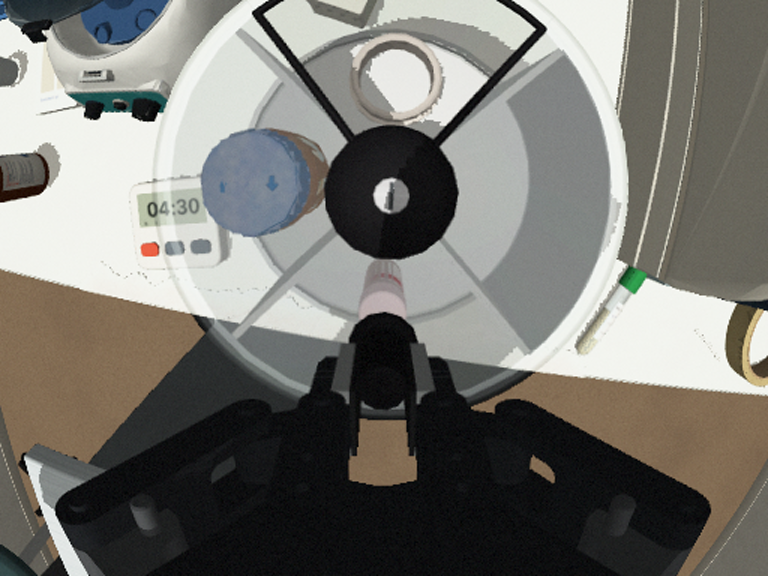

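Run:
```python
from h import *
z=np.load('pics/w4.npz');K,T=z['K'],z['T']
f=lambda u,v,zz:fray(K,T,v/1.5,u/1.5,zz)
h=f(391,193,.129);print(h)
for n,u,v,zz in [('op1',258,14,.121),('op2',541,30,.121),('holder',396,79,.033)]:
    p=f(u,v,zz);e=p-h;a=np.degrees(np.arctan2(e[1],e[0]));print(n,p.round(4),np.hypot(*e[:2]).round(4),a.round(1))
z=np.load('pics/w2.npz');K,T,d=z['K'],z['T'],z['d']
h=f(521,284,.129);print(h)
for n,u,v,zz in [('holder',479,140,.033),('bulbtop',5,231,.095)]:
    p=f(u,v,zz);e=p-h;a=np.degrees(np.arctan2(e[1],e[0]));print(n,p.round(4),np.hypot(*e[:2]).round(4),a.round(1))
```

```text
[ 0.47126728 -0.17829056  0.129     ]
op1 [ 0.5275 -0.1213  0.121 ] 0.08 45.4
op2 [ 0.5398 -0.2198  0.121 ] 0.0802 -31.2
holder [ 0.5257 -0.1721  0.033 ] 0.0548 6.5
[ 0.47275023 -0.17488033  0.129     ]
holder [ 0.5262 -0.1691  0.033 ] 0.0538 6.2
bulbtop [0.4496 0.0751 0.095 ] 0.251 95.3
```

```bash
python3 -m pendant '[[0,0,0,0,0.45],[0,0,0,0,0.45],[0,0,-0.1,0,0.45],[0,0,-0.3,0,0.5],[0,-0.1,-0.43,0,0.6],[0.117,-0.883,-0.43,0,0.6],[0.117,-0.883,-0.43,0,0.6],[0.117,-0.883,-0.43,0,0.6],[0.117,-0.883,-0.43,0,0.6],[0.117,-0.883,-0.43,0,0.6],[0.117,-0.883,-0.43,0,0.6],[0.117,-0.883,-0.43,0,0.6]]' 20
python3 - <<'E'
from h import *
print(r.sense()['tool_pos'],r.sense()['eef_rot'])
im,d,c=shot('wrist','w5')
print(r.landmark_of('wrist','dropper_bottle'))
cv2.imwrite('pics/w5z.png',cv2.resize(im[:,:,::-1],None,fx=1.5,fy=1.5,interpolation=cv2.INTER_CUBIC))
im,d,c=shot('top','top5')
cv2.imwrite('pics/top5z.png',cv2.resize(im[150:260,160:340,::-1],None,fx=4,fy=4,interpolation=cv2.INTER_CUBIC))
E
```

```text
t: 8.55
tool_pos: [0.4066, 0.076, 0.2619]
eef_rot: [0.996, 0.085, -0.0, 0.0]
force: [0.3, 0.9, -0.3]
grip_width: 0.0511
[0.40656211 0.07596213 0.26191246] [ 9.96343796e-01  8.54335197e-02 -3.48411472e-04  1.78929009e-04]
[{'point': [0.3422, 0.482], 'p': 0.77}]
```

View pics/w5z.png

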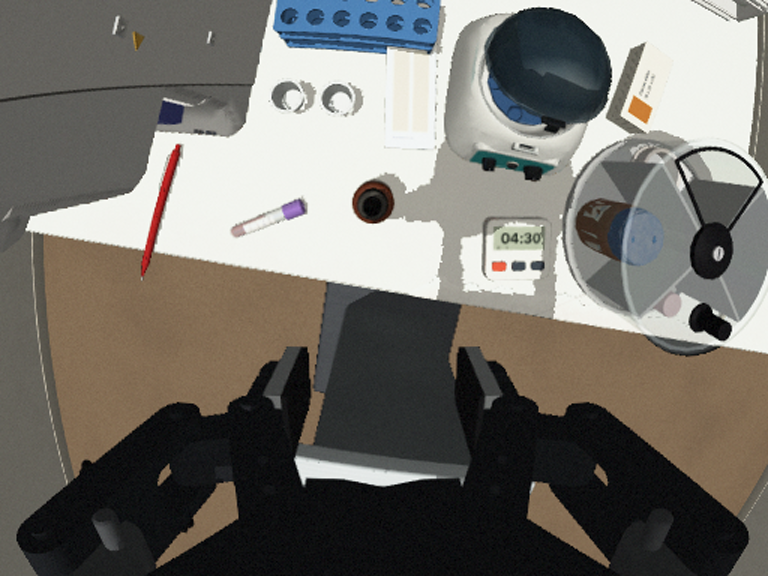

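View pics/top5z.png

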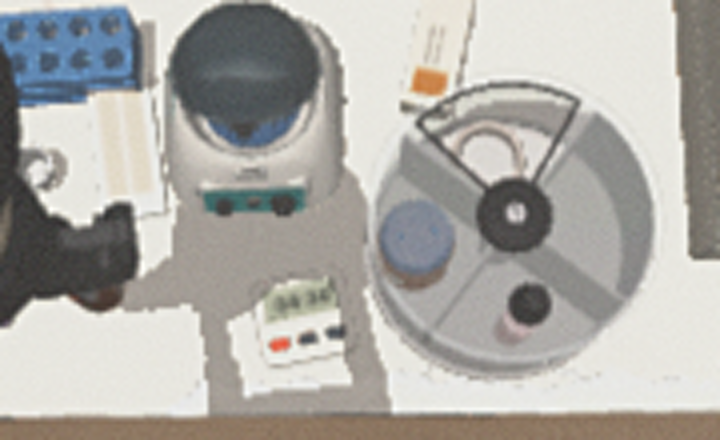

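Run:
```python
from h import *
z=np.load('pics/w5.npz');K,T,im,d=z['K'],z['T'],z['im'],z['d']
cv2.imwrite('pics/w5c.png',cv2.resize(im[105:165,215:285,::-1],None,fx=8,fy=8,interpolation=cv2.INTER_CUBIC))
f=lambda u,v,zz:fray(K,T,v/1.5,u/1.5,zz)
print(f(374,207,.102),f(374,202,.06),fray(K,T,.3422*384,.482*512,0))
from scipy.spatial.transform import Rotation as Ro
print(Ro.from_quat(r.sense()['eef_rot']).as_matrix().round(4))
```

```text
[0.44557679 0.08946805 0.102     ] [0.44530338 0.09026077 0.06      ] [0.44392079 0.09473053 0.        ]
[[ 9.855e-01  1.698e-01 -2.000e-04]
 [ 1.698e-01 -9.855e-01 -1.000e-04]
 [-3.000e-04  1.000e-04 -1.000e+00]]
```

View pics/w5c.png

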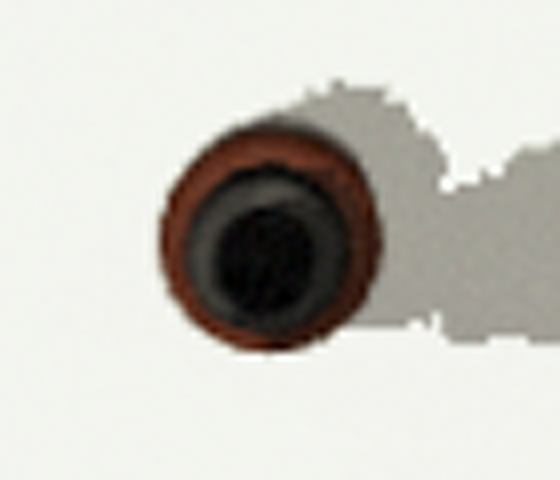

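```bash
python3 -m pendant '[[0.07,-0.013,0.2,0,0.6],[0.136,-0.026,0.35,0,0.6],[0.136,-0.026,0.48,0,0.6],[0.136,-0.026,0.48,0,0.6],[0.136,-0.026,0.48,0,0.6]]' 20
python3 - <<'E'
from h import *
print(r.sense()['tool_pos'],r.sense()['eef_rot'])
im,d,c=shot('wrist','w6')
cv2.imwrite('pics/w6z.png',cv2.resize(im[:,:,::-1],None,fx=1.5,fy=1.5,interpolation=cv2.INTER_CUBIC))
E
```

```text
t: 9.32
tool_pos: [0.4464, 0.0914, 0.1193]
eef_rot: [0.996, 0.086, 0.001, -0.0]
force: [0.2, 0.3, 0.3]
grip_width: 0.0512
[0.44644743 0.09143002 0.11933239] [ 9.96302033e-01  8.59160739e-02  8.28547969e-04 -5.28229283e-06]
```

View pics/w6z.png

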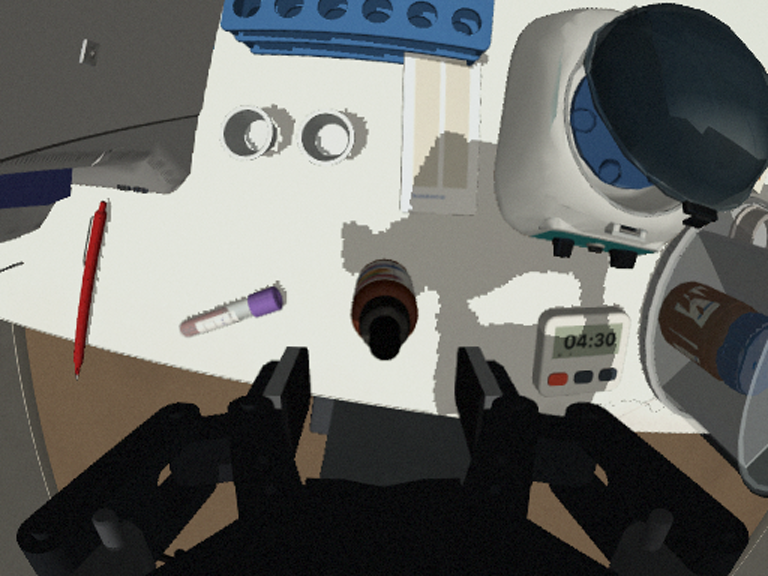

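```bash
python3 -m pendant '[[0,0,0.08,0,0.6],[0,0,0.167,0,0.6],[0,0,0.167,0,0.6],[0,0,0.167,0,0.6],[0,0,0.167,0,0.35],[0,0,0.167,0,0.1],[0,0,0.167,0,0.1],[0,0,0.167,0,0.1],[0,0,0.167,0,0.1],[0,0,0.167,0,0.1]]' 30
python3 - <<'E'
from h import *
s=r.sense();print(s['tool_pos'],s['eef_rot'],s['force'],s['grip_width'])
im,d,c=shot('wrist','w7')
cv2.imwrite('pics/w7z.png',cv2.resize(im[:,:,::-1],None,fx=1.5,fy=1.5,interpolation=cv2.INTER_CUBIC))
E
```

```text
t: 10.62
tool_pos: [0.447, 0.0919, 0.0695]
eef_rot: [0.996, 0.086, 0.001, 0.0]
force: [0.7, -0.8, 7.3]
grip_width: 0.0215
[0.44702458 0.09191165 0.06945941] [9.96254984e-01 8.64511418e-02 1.48541276e-03 3.56201246e-05] [ 0.70206785 -0.79811837  7.25716003] 0.021506220868781244
```

View pics/w7z.png

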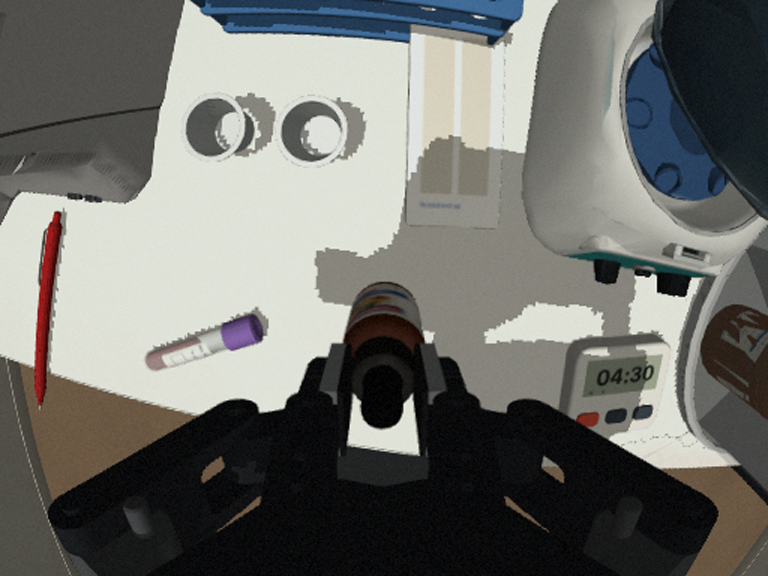

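Run:
```python
from h import *
from scipy.spatial.transform import Rotation as Ro
s=r.sense();M=Ro.from_quat(s['eef_rot']).as_matrix();o=s['tool_pos']
z=np.load('pics/w7.npz');K,T,d=z['K'],z['T'],z['d']
for u,v in [(345,360),(300,385),(330,350),(290,400),(250,405),(205,415),(150,450),(60,495),(300,450),(440,350),(470,385),(520,410),(340,470),(460,440)]:
    a=d[int(v/1.5),int(u/1.5)]
    if a>0: print(u,v,a.round(3),(M.T@(fpt(K,T,v/1.5,u/1.5,a)-o)*1000).round(0))
# max |y| per height behind TCP, visible arm
P=[]
for v in range(215,384,2):
  for u in range(0,512,2):
    a=d[v,u]
    if 0<a<.25:
      P.append(M.T@(fpt(K,T,v,u,a)-o)*1000)
P=np.array(P)
for h in range(-100,10,10):
    q=P[(P[:,2]>=h)&(P[:,2]<h+10)]
    if len(q): print(h,q[:,1].min().round(),q[:,1].max().round(),q[:,0].min().round(),q[:,0].max().round(),len(q))
```

```text
345 360 0.136 [ 11. -12. -18.]
300 385 0.235 [-45. -45.  69.]
330 350 0.143 [ 11. -18. -10.]
290 400 0.11 [ 12. -24. -45.]
250 405 0.106 [ 13. -34. -49.]
205 415 0.1 [ 12. -44. -55.]
150 450 0.085 [ 12. -52. -71.]
60 495 0.066 [ 12. -65. -91.]
300 450 0.081 [ 17. -17. -73.]
440 350 0.229 [-24.  29.  69.]
470 385 0.235 [-45.  47.  69.]
520 410 0.104 [ 12.  33. -51.]
340 470 0.583 [-332.  -60.  348.]
460 440 0.086 [ 17.  15. -68.]
-100 -65.0 64.0 -4.0 21.0 2991
-90 -63.0 63.0 -10.0 19.0 1996
-80 -58.0 58.0 -12.0 18.0 1713
-70 -53.0 53.0 -13.0 18.0 864
-60 -48.0 46.0 -12.0 14.0 1220
-50 -42.0 42.0 -12.0 14.0 374
-40 -23.0 21.0 -11.0 12.0 264
-30 -25.0 208.0 -85.0 12.0 337
-20 -25.0 211.0 -88.0 12.0 303
-10 -23.0 209.0 -86.0 12.0 436
0 -13.0 209.0 -86.0 13.0 350
```

```bash
python3 -m pendant '[[0,0,-0.05,0,0.1],[0,0,-0.15,0,0.1],[0,0,-0.3,0,0.1],[0,0,-0.43,0,0.1],[0,0,-0.53,0,0.1],[0.01,0.08,-0.55,0,0.1],[0.025,0.2,-0.55,0,0.1],[0.04,0.33,-0.55,0,0.1],[0.057,0.46,-0.55,0,0.1],[0.073,0.59,-0.55,0,0.1],[0.09,0.72,-0.55,0,0.1],[0.102,0.82,-0.55,0,0.1],[0.11,0.88,-0.55,0,0.1],[0.113,0.911,-0.55,0,0.1],[0.113,0.911,-0.55,0,0.1],[0.113,0.911,-0.55,0,0.1]]' 40
python3 - <<'E'
from h import *
s=r.sense();print(s['tool_pos'],s['eef_rot'],s['force'],s['grip_width'])
for n in ['wrist','top','scene']:
    im,d,c=shot(n,n+'8')
    if n=='wrist': q=cv2.resize(im,None,fx=1.5,fy=1.5,interpolation=cv2.INTER_CUBIC)
    elif n=='top': q=cv2.resize(im[140:260,200:360],None,fx=4.5,fy=4.5,interpolation=cv2.INTER_CUBIC)
    else: q=cv2.resize(im[80:260,200:370],None,fx=3.2,fy=3.2,interpolation=cv2.INTER_CUBIC)
    cv2.imwrite(f'pics/{n}8z.png',q[:,:,::-1])
E
```

```text
t: 12.68
tool_pos: [0.5256, -0.1706, 0.233]
eef_rot: [0.996, 0.087, -0.0, -0.0]
force: [0.3, 0.8, -0.2]
grip_width: 0.0212
[ 0.525556   -0.17058401  0.23297832] [ 9.96225204e-01  8.68051621e-02 -2.60060630e-04 -3.72654918e-04] [ 0.27747932  0.80891901 -0.1719108 ] 0.021170910689313857
```

View pics/wrist8z.png

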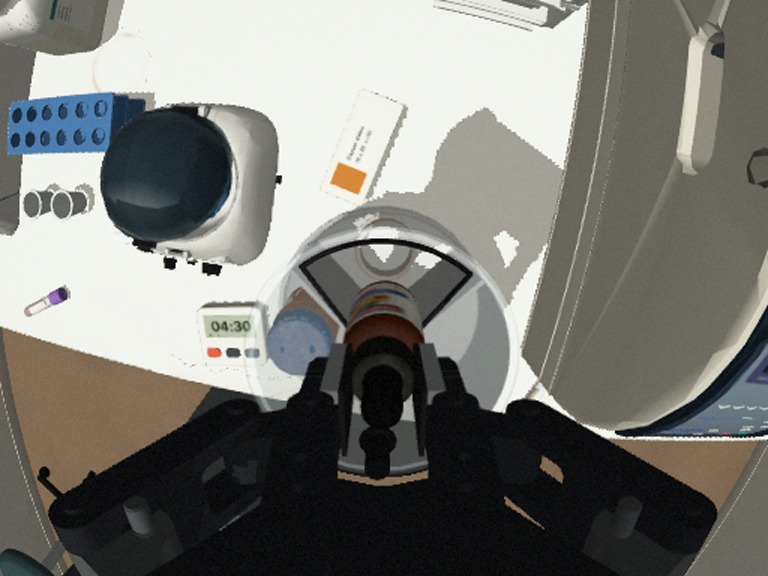

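View pics/top8z.png

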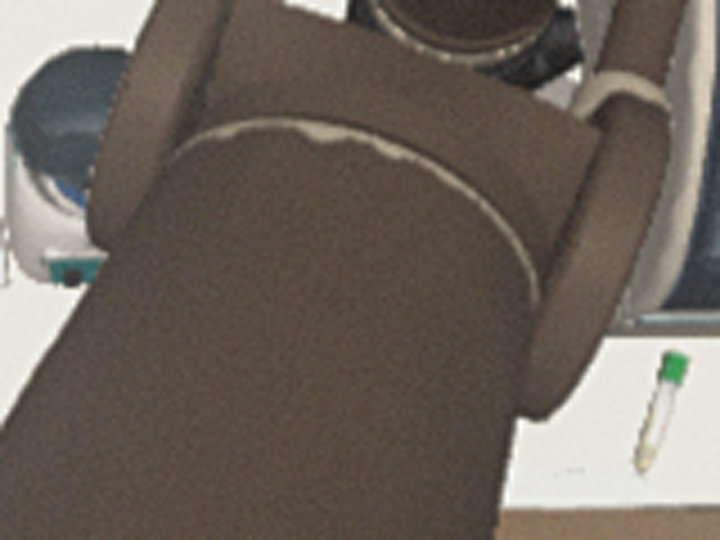

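View pics/scene8z.png

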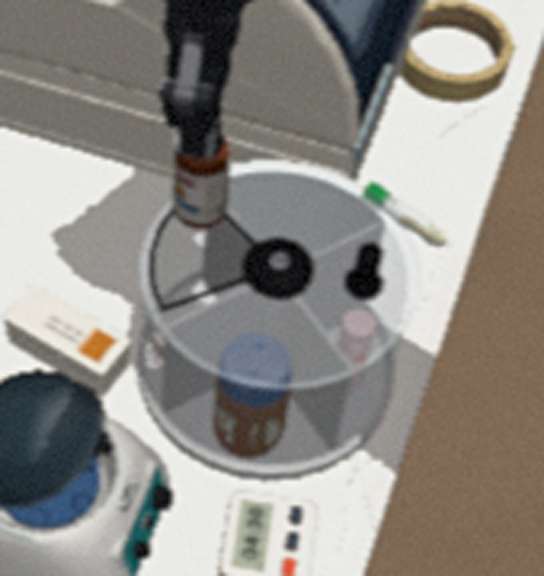

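Run:
```python
from h import *
z=np.load('pics/wrist8.npz');K,T,im=z['K'],z['T'],z['im']
cv2.imwrite('pics/w8c.png',cv2.resize(im[135:290,190:330,::-1],None,fx=5,fy=3.8,interpolation=cv2.INTER_CUBIC))
f=lambda u,v,zz:fray(K,T,v/1.5,u/1.5,zz)
for n,u,v,zz in [('op1',300,266,.121),('op2',472,274,.121),('hold',384,253,.033),('bulbtop',382,380,.2655)]: print(n,f(u,v,zz).round(4))
z=np.load('pics/scene8.npz');
class C(dict):pass
c={'mtx':z['K'],'cam_to_world':z['T']}
d=z['d']
for row in (135,140,143,146,148,150): 
    print(row,[(pt(c,row,u,d[row,u]).round(4)) for u in (262,)])
```

```text
op1 [ 0.5276 -0.1196  0.121 ]
op2 [ 0.5406 -0.2212  0.121 ]
hold [ 0.5263 -0.1705  0.033 ]
bulbtop [ 0.5372 -0.1677  0.2655]
135 [array([ 0.5207, -0.1563,  0.2119])]
140 [array([ 0.5204, -0.1568,  0.1968])]
143 [array([ 0.5193, -0.1545,  0.191 ])]
146 [array([ 0.5192, -0.1552,  0.1811])]
148 [array([ 0.5189, -0.1549,  0.1754])]
150 [array([ 0.5189, -0.1557,  0.1683])]
```

View pics/w8c.png

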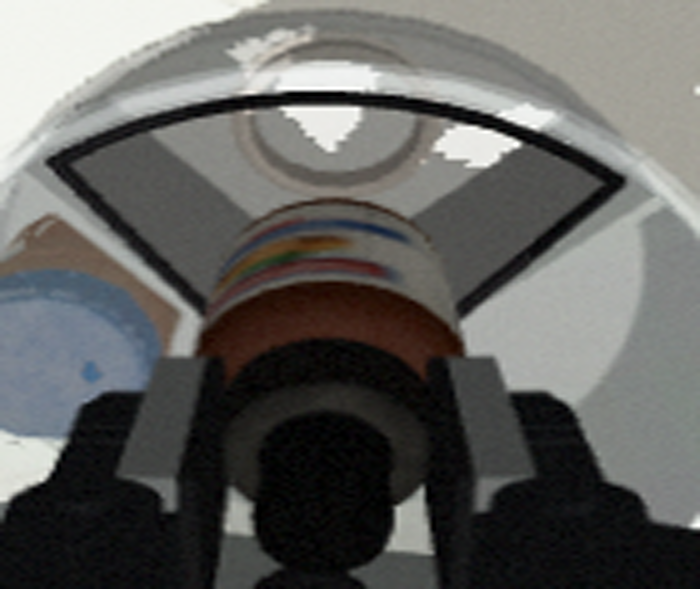

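Run:
```python
from h import *
from scipy.spatial.transform import Rotation as Ro
s=r.sense();M=Ro.from_quat(s['eef_rot']).as_matrix();o=s['tool_pos']
z=np.load('pics/wrist8.npz');K,T,d=z['K'],z['T'],z['d']
f=lambda u,v,zz:fray(K,T,135+v/3.8,190+u/5,zz)
def P(n,u,v,zz):
    p=f(u,v,zz);print(n,p.round(4),'tool',(M.T@(p-o)*1000).round(1))
P('collar ctr',327,445,.2405);P('collar front',327,512,.2405);P('collar back',327,380,.2405);P('bulb',325,520,.2655);P('body far bottom',335,200,.1635);P('holder',332,114,.033)
P('h l',233,125,.033);P('h r',432,125,.033);P('h top',332,38,.033);P('h bot',332,190,.033)
# depth fit of body cylinder
Q=[]
for v in range(186,215):
  for u in range(232,283):
    a=d[v,u]
    if 0<a<.25:
      p=M.T@(fpt(K,T,v,u,a)-o)
      Q.append(p)
Q=np.array(Q)*1000
Q=Q[(Q[:,2]>12)&(Q[:,2]<66)]
from scipy.optimize import least_squares
def res(x): 
    cx=x[0]+x[2]*Q[:,2];cy=x[1]+x[3]*Q[:,2]
    return np.hypot(Q[:,0]-cx,Q[:,1]-cy)-16.5
sol=least_squares(res,[0,0,0,0],loss='soft_l1');print(len(Q),sol.x,np.std(sol.fun)); 
print('at bottom',sol.x[:2]+sol.x[2:]*69.5, Q[:,2].max())
```

```text
collar ctr [ 0.525  -0.1702  0.2405] tool [-0.6 -0.7 -7.4]
collar front [ 0.5146 -0.172   0.2405] tool [-11.1  -0.7  -7.4]
collar back [ 0.5344 -0.1685  0.2405] tool [ 9.  -0.7 -7.4]
bulb [ 0.5283 -0.1694  0.2655] tool [  2.7  -0.8 -32.4]
body far bottom [ 0.5382 -0.169   0.1635] tool [12.6  0.5 69.6]
holder [ 0.5307 -0.1702  0.033 ] tool [  5.1   0.4 200.1]
h l [ 0.5233 -0.1479  0.033 ] tool [  1.6 -22.9 200.1]
h r [ 0.5315 -0.1939  0.033 ] tool [  1.7  23.9 200.1]
h top [ 0.554  -0.1661  0.033 ] tool [ 28.7   0.4 200.1]
h bot [ 0.5069 -0.1744  0.033 ] tool [-19.1   0.4 200.1]
1010 [-2.35932364 -1.05859375  0.00301811  0.01112593] 0.2328156732939959
at bottom [-2.1495649  -0.28534165] 65.97298325917252
```

```bash
python3 -m pendant '[[0.01,0.001,0,0,0.1],[0.019,0.002,0.03,0,0.1],[0.019,0.002,0.1,0,0.1],[0.019,0.002,0.18,0,0.1],[0.019,0.002,0.26,0,0.1],[0.019,0.002,0.33,0,0.1],[0.019,0.002,0.36,0,0.1],[0.019,0.002,0.36,0,0.1]]' 40
python3 - <<'E'
from h import *
s=r.sense();print(s['tool_pos'],s['eef_rot'],s['force'],s['grip_width'])
im,d,c=shot('wrist','wrist9')
cv2.imwrite('pics/w9c.png',cv2.resize(im[135:290,180:330,::-1],None,fx=5,fy=3.8,interpolation=cv2.INTER_CUBIC))
im,d,c=shot('scene','scene9')
cv2.imwrite('pics/s9c.png',cv2.resize(im[80:260,200:370,::-1],None,fx=3.2,fy=3.2,interpolation=cv2.INTER_CUBIC))
E
```

```text
t: 13.82
tool_pos: [0.5311, -0.1709, 0.1242]
eef_rot: [0.996, 0.086, -0.001, -0.0]
force: [-0.3, 0.2, -0.1]
grip_width: 0.0209
[ 0.53109353 -0.17092717  0.12420345] [ 9.96258522e-01  8.64183295e-02 -8.03648037e-04 -4.27960138e-04] [-0.34135693  0.18114663 -0.09019895] 0.020881890492272858
```

View pics/w9c.png

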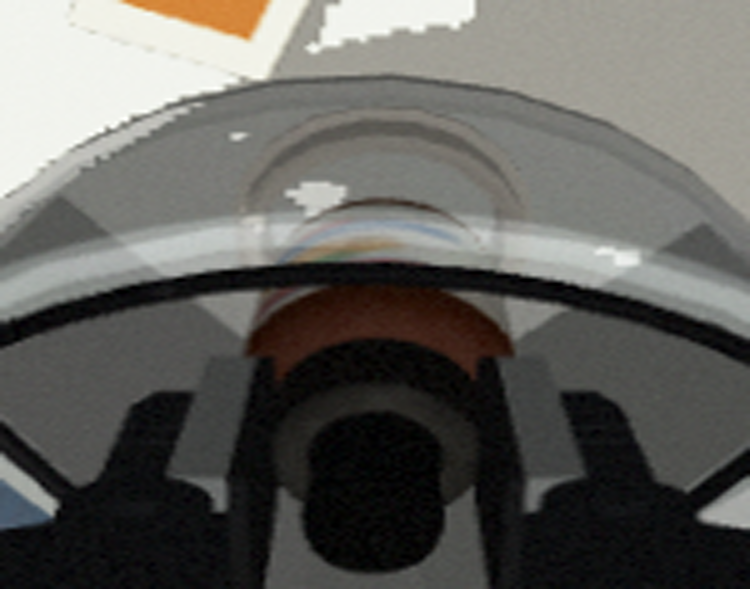

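View pics/s9c.png

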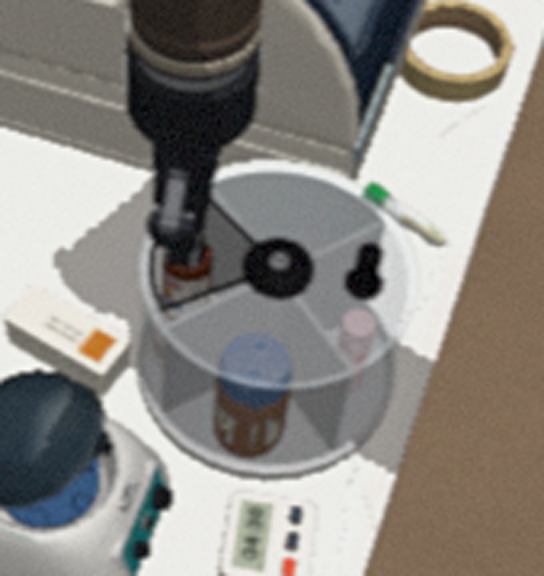

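Run:
```python
from h import *
from scipy.spatial.transform import Rotation as Ro
s=r.sense();M=Ro.from_quat(s['eef_rot']).as_matrix();o=s['tool_pos']
z=np.load('pics/wrist9.npz');K,T,d=z['K'],z['T'],z['d']
def P(n,u,v,zz):
    p=fray(K,T,135+v/3.8,180+u/5,zz);print(n,p.round(4),'tool',(M.T@(p-o)*1000).round(1))
for a in [('bott far bottom',382,199,.0547),('h top out',382,108,.033),('h top in',382,122,.033),('l out',243,205,.033),('r out',526,208,.033),('hl in',258,200,.033),('hr in',508,200,.033)]:P(*a)
```

```text
bott far bottom [ 0.5438 -0.1688  0.0547] tool [11.7 -0.6 71. ]
h top out [ 0.5576 -0.1665  0.033 ] tool [25.7 -0.6 92.8]
h top in [ 0.5546 -0.167   0.033 ] tool [22.7 -0.6 92.8]
l out [ 0.5329 -0.1478  0.033 ] tool [  4.5 -23.3  92.7]
r out [ 0.5402 -0.1935  0.033 ] tool [ 3.9 23.1 92.8]
hl in [ 0.5344 -0.15    0.033 ] tool [  5.7 -20.8  92.7]
hr in [ 0.5414 -0.1902  0.033 ] tool [ 5.7 20.  92.8]
```

```bash
python3 -m pendant '[[0.002,0,0.03,0,0.1],[0.002,0,0.06,0,0.1],[0.002,0,0.075,0,0.1],[0.002,0,0.09,0,0.1],[0.002,0,0.09,0,0.1]]' 40
python3 - <<'E'
from h import *
from scipy.spatial.transform import Rotation as Ro
s=r.sense();M=Ro.from_quat(s['eef_rot']).as_matrix();print(s['tool_pos'],M.T@s['force'],M.T@s['ft_torque'])
im,d,c=shot('wrist','wrist10')
cv2.imwrite('pics/w10c.png',cv2.resize(im[135:290,180:330,::-1],None,fx=5,fy=3.8,interpolation=cv2.INTER_CUBIC))
E
```

```text
t: 14.55
tool_pos: [0.5318, -0.1709, 0.0975]
eef_rot: [0.996, 0.086, -0.0, -0.0]
force: [-0.2, -0.1, -0.7]
grip_width: 0.0209
[ 0.53181399 -0.17093413  0.09752776] [-0.24967474  0.01224277  0.67262719] [-0.0409632   0.01752768 -0.0043429 ]
```

View pics/w10c.png

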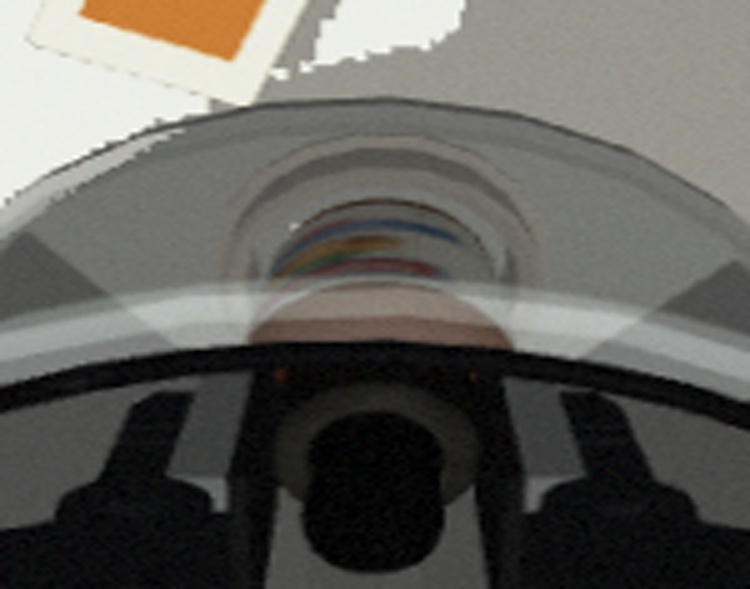

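```bash
python3 -m pendant '[[0,0,0.012,0,0.1],[0,0,0.024,0,0.1],[0,0,0.036,0,0.1],[0,0,0.046,0,0.1],[0,0,0.054,0,0.1],[0,0,0.058,0,0.1],[0,0,0.058,0,0.1]]' 40
python3 - <<'E'
from h import *
from scipy.spatial.transform import Rotation as Ro
s=r.sense();M=Ro.from_quat(s['eef_rot']).as_matrix();print(s['tool_pos'],M.T@s['force'],M.T@s['ft_torque'])
im,d,c=shot('wrist','wrist11')
cv2.imwrite('pics/w11c.png',cv2.resize(im[135:290,180:330,::-1],None,fx=5,fy=3.8,interpolation=cv2.INTER_CUBIC))
im,d,c=shot('scene','scene11')
cv2.imwrite('pics/s11c.png',cv2.resize(im[80:260,200:370,::-1],None,fx=3.2,fy=3.2,interpolation=cv2.INTER_CUBIC))
E
```

```text
t: 15.48
tool_pos: [0.5322, -0.1711, 0.0806]
eef_rot: [0.996, 0.086, -0.0, -0.0]
force: [-0.5, 0.3, -0.4]
grip_width: 0.0209
[ 0.53215824 -0.17108561  0.08058283] [-0.46927502 -0.40055959  0.44335906] [-0.0157098   0.00574325  0.00419449]
```

View pics/w11c.png

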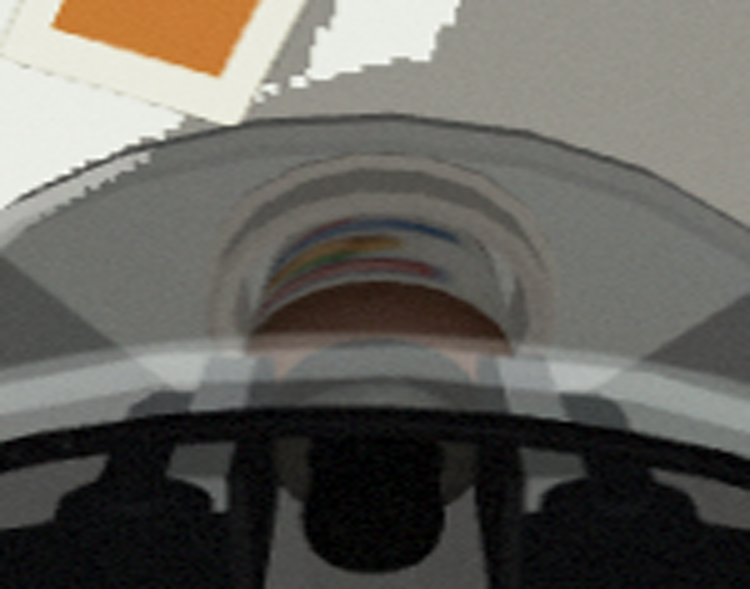

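```bash
python3 -m pendant '[[0,0,0.003,0,0.1],[0,0,0.006,0,0.1],[0,0,0.006,0,0.1]]' 40; python3 -m pendant '[[0,0,0.003,0,0.1],[0,0,0.003,0,0.1]]' 40
```

```text
t: 15.95
tool_pos: [0.5328, -0.1713, 0.0796]
eef_rot: [0.996, 0.086, 0.001, 0.0]
force: [-1.1, 0.5, 4.3]
grip_width: 0.0212
t: 16.2
tool_pos: [0.5332, -0.1714, 0.0795]
eef_rot: [0.996, 0.086, 0.001, 0.0]
force: [-0.5, 1.2, 7.5]
grip_width: 0.0212
```

```bash
python3 -m pendant '[[0,0,-0.003,0,0.1],[0,0,-0.004,0,0.3],[0,0,-0.004,0,0.4],[0,0,-0.004,0,0.45],[0,0,-0.004,0,0.45],[0,0,-0.004,0,0.45]]' 40;  python3 - <<'E'
from h import *
im,d,c=shot('wrist','wrist12')
cv2.imwrite('pics/w12c.png',cv2.resize(im[135:290,180:330,::-1],None,fx=5,fy=3.8,interpolation=cv2.INTER_CUBIC))
E
```

```text
t: 16.95
tool_pos: [0.5315, -0.1708, 0.0787]
eef_rot: [0.996, 0.086, -0.001, -0.0]
force: [-1.4, 1.1, 0.1]
grip_width: 0.0384
```

View pics/w12c.png

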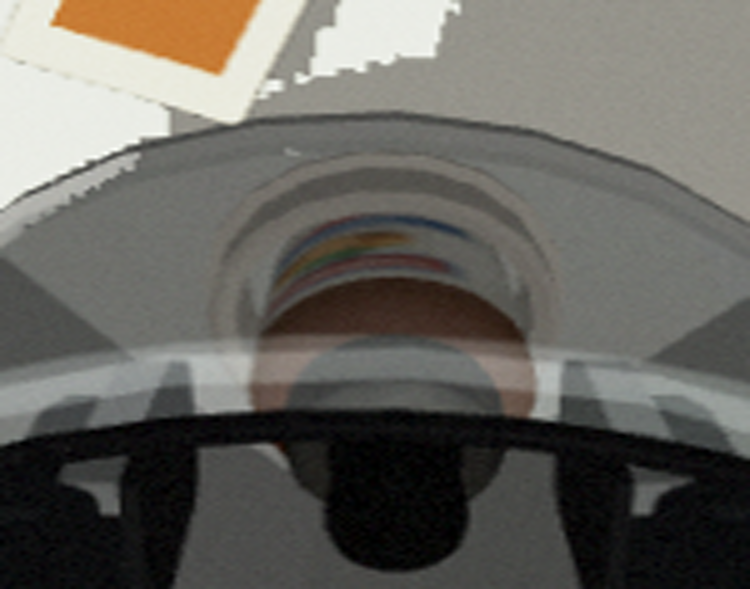

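```bash
python3 -m pendant '[[0,0,-0.03,0,0.45],[0,0,-0.08,0,0.45],[0,0,-0.15,0,0.45],[0,0,-0.25,0,0.45],[0,0,-0.4,0,0.45],[-0.1,0,-0.55,0,0.5],[-0.27,0,-0.7,0,0.55],[-0.4,0,-0.7,0,0.6],[-0.4,0,-0.7,0,0.6],[-0.4,0,-0.7,0,0.6],[-0.4,0,-0.7,0,0.6]]' 20;  python3 - <<'E'
from h import *
from scipy.spatial.transform import Rotation as Ro
s=r.sense();print(s['tool_pos'],Ro.from_quat(s['eef_rot']).as_matrix().round(4))
im,d,c=shot('wrist','wrist13')
cv2.imwrite('pics/w13c.png',cv2.resize(im[:,:,::-1],None,fx=1.5,fy=1.5,interpolation=cv2.INTER_CUBIC))
im,d,c=shot('scene','scene13')
cv2.imwrite('pics/s13c.png',cv2.resize(im[80:260,200:370,::-1],None,fx=3.2,fy=3.2,interpolation=cv2.INTER_CUBIC))
E
```

```text
t: 18.38
tool_pos: [0.4148, -0.1917, 0.2892]
eef_rot: [0.996, 0.087, 0.0, -0.0]
force: [0.1, -0.8, 0.6]
grip_width: 0.0513
[ 0.41482358 -0.19165964  0.28920411] [[ 9.850e-01  1.727e-01  4.000e-04]
 [ 1.727e-01 -9.850e-01  1.000e-04]
 [ 4.000e-04 -0.000e+00 -1.000e+00]]
```

View pics/w13c.png

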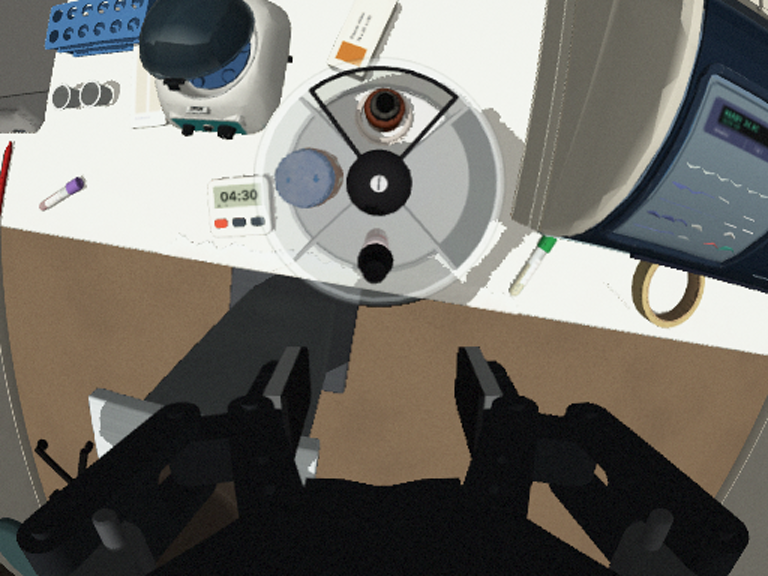

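View pics/s13c.png

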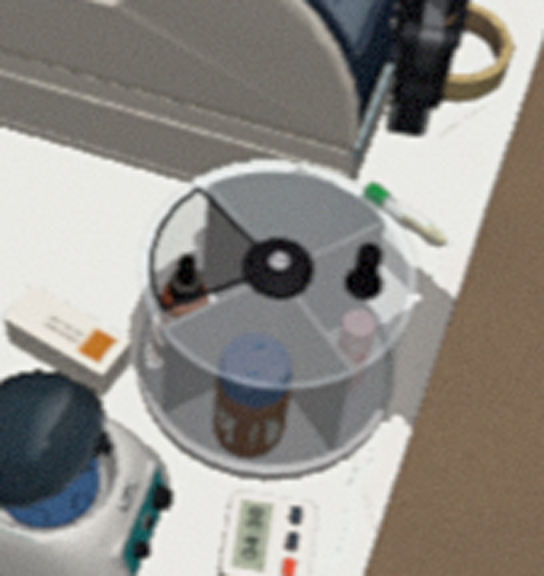

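```bash
python3 - <<'E'
from h import *
z=np.load('pics/wrist13.npz');K,T,im=z['K'],z['T'],z['im']
f=lambda u,v,zz:fray(K,T,v/1.5,u/1.5,zz)
for n,u,v,zz in [('bulb',385,102,.112),('body',384,111,.07),('hold',384,115,.033),('post',375,265,.156),('hub',379,182,.129)]: print(n,f(u,v,zz).round(4))
cv2.imwrite('pics/w13d.png',cv2.resize(im[30:215,165:345,::-1],None,fx=4,fy=3.2,interpolation=cv2.INTER_CUBIC))
E
python3 -m pendant '[[0,-0.02,0.15,0,0.6],[0,-0.02,0.32,0,0.6],[0,-0.02,0.45,0,0.6],[0,-0.02,0.52,0,0.6],[0,-0.02,0.52,0,0.6],[0,-0.02,0.52,0,0.6]]' 20
python3 - <<'E'
from h import *
im,d,c=shot('wrist','wrist14')
cv2.imwrite('pics/w14c.png',cv2.resize(im[:,:,::-1],None,fx=1.5,fy=1.5,interpolation=cv2.INTER_CUBIC))
E
```

```text
bulb [ 0.5282 -0.1725  0.112 ]
body [ 0.5267 -0.1722  0.07  ]
hold [ 0.5275 -0.1721  0.033 ]
post [ 0.4203 -0.1849  0.156 ]
hub [ 0.4713 -0.1784  0.129 ]
t: 19.23
tool_pos: [0.4139, -0.1861, 0.1338]
eef_rot: [0.996, 0.087, 0.0, 0.0]
force: [0.4, -0.3, 0.5]
grip_width: 0.0513
```

View pics/w13d.png

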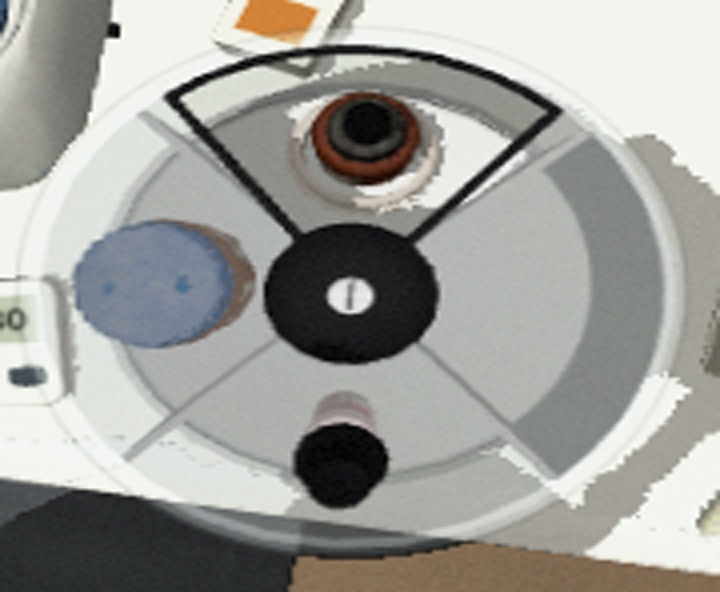

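View pics/w14c.png

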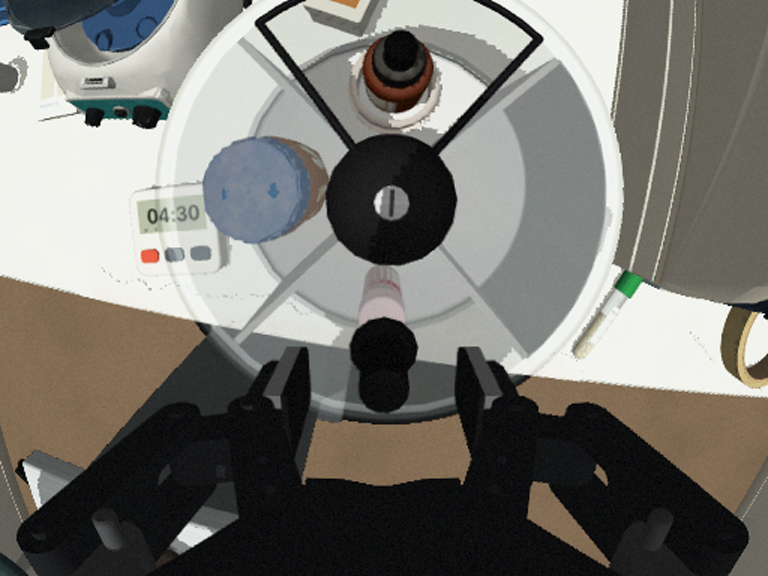

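```bash
python3 -m pendant '[[0,0,0,0,0.1],[0,0,0,0,0.1],[0,0,0,0,0.1],[0,0,0,0,0.1],[0,0,0,0,0.1]]' 20
python3 - <<'E'
from h import *
from scipy.spatial.transform import Rotation as Ro
M=Ro.from_quat([.9963,.0865,0,0]).as_matrix()
for a in np.linspace(187,96,20)[1:]:
    t=np.radians(a);b=np.radians(187)
    e=.055*np.array([np.cos(t)-np.cos(b),np.sin(t)-np.sin(b),0])
    print(round(a,1),(M.T@e/.3).round(3)[:2])
E
```

```text
t: 19.9
tool_pos: [0.4136, -0.1862, 0.1341]
eef_rot: [0.996, 0.086, 0.001, 0.0]
force: [-1.5, 0.6, 6.0]
grip_width: 0.0151
182.2 [ 0.001 -0.015]
177.4 [ 0.004 -0.03 ]
172.6 [ 0.008 -0.045]
167.8 [ 0.013 -0.06 ]
163.1 [ 0.02  -0.074]
158.3 [ 0.027 -0.087]
153.5 [ 0.036 -0.1  ]
148.7 [ 0.045 -0.112]
143.9 [ 0.056 -0.123]
139.1 [ 0.067 -0.133]
134.3 [ 0.08  -0.142]
129.5 [ 0.093 -0.15 ]
124.7 [ 0.106 -0.157]
119.9 [ 0.12  -0.163]
115.2 [ 0.135 -0.168]
110.4 [ 0.15  -0.171]
105.6 [ 0.165 -0.173]
100.8 [ 0.18  -0.174]
96.0 [ 0.196 -0.174]
```

```bash
python3 -m pendant '[[0.001,-0.015,0,0,0.1],[0.004,-0.03,0,0,0.1],[0.008,-0.045,0,0,0.1],[0.013,-0.06,0,0,0.1],[0.02,-0.074,0,0,0.1],[0.027,-0.087,0,0,0.1],[0.036,-0.1,0,0,0.1],[0.045,-0.112,0,0,0.1],[0.056,-0.123,0,0,0.1],[0.067,-0.133,0,0,0.1],[0.08,-0.142,0,0,0.1],[0.093,-0.15,0,0,0.1],[0.106,-0.157,0,0,0.1],[0.12,-0.163,0,0,0.1],[0.135,-0.168,0,0,0.1],[0.15,-0.171,0,0,0.1],[0.165,-0.173,0,0,0.1],[0.18,-0.174,0,0,0.1],[0.196,-0.174,0,0,0.1],[0.196,-0.174,0,0,0.1]]' 30
python3 - <<'E'
from h import *
im,d,c=shot('wrist','wrist15')
cv2.imwrite('pics/w15c.png',cv2.resize(im[:,:,::-1],None,fx=1.5,fy=1.5,interpolation=cv2.INTER_CUBIC))
im,d,c=shot('scene','scene15')
cv2.imwrite('pics/s15c.png',cv2.resize(im[80:260,200:370,::-1],None,fx=3.2,fy=3.2,interpolation=cv2.INTER_CUBIC))
E
```

```text
t: 22.4
tool_pos: [0.4622, -0.1248, 0.1334]
eef_rot: [0.996, 0.086, 0.0, 0.0]
force: [-2.0, -4.5, 5.7]
grip_width: 0.0148
```

View pics/w15c.png

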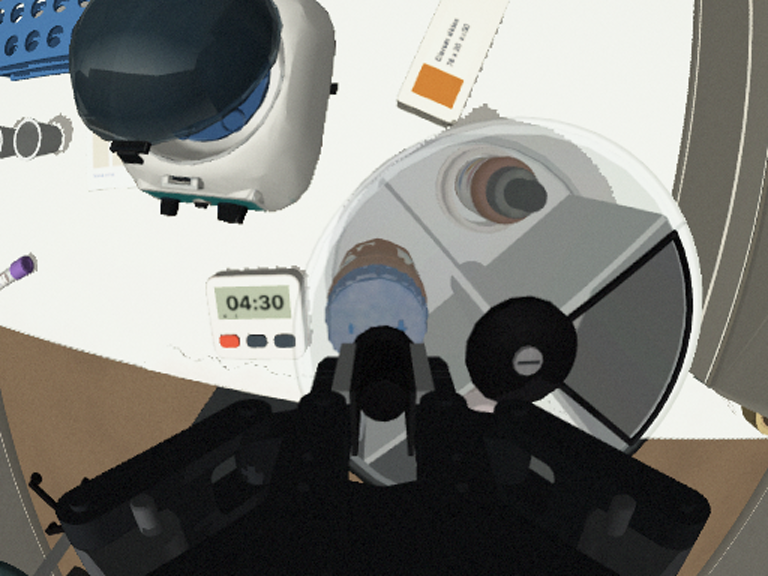

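View pics/s15c.png

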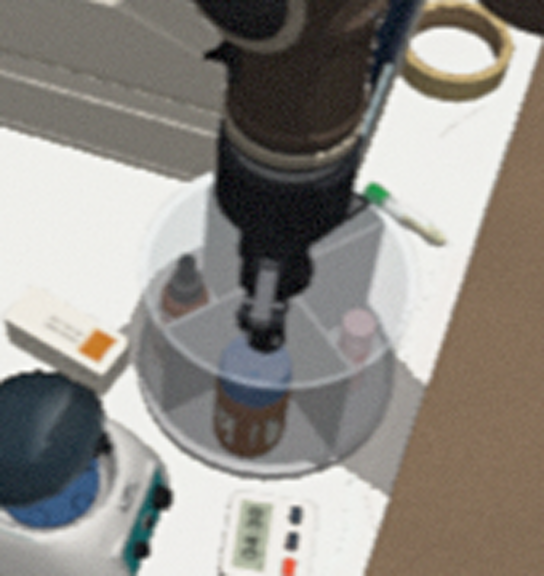

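Cover nearly closed: the opening's corners are at (682,235) and (632,442) in the enlarged picture. I'll measure its angle.

Run:
```python
from h import *
z=np.load('pics/wrist15.npz');K,T=z['K'],z['T']
f=lambda u,v,zz:fray(K,T,v/1.5,u/1.5,zz)
h=np.array([.4708,-.1783,0]);print(f(522,350,.129))
for n,u,v,zz in [('op1',681,236,.121),('op2',631,442,.121),('e1',595,301,.121),('wall end',667,216,.116),('wall mid',600,257,.116)]:
    p=f(u,v,zz);e=p-h;print(n,p.round(4),np.hypot(*e[:2]).round(4),np.degrees(np.arctan2(e[1],e[0])).round(1))
```

```text
[ 0.47487676 -0.17447952  0.129     ]
op1 [ 0.5306 -0.2373  0.121 ] 0.084 -44.6
op2 [ 0.4324 -0.2501  0.121 ] 0.0814 -118.2
e1 [ 0.4966 -0.2032  0.121 ] 0.0358 -44.1
wall end [ 0.537 -0.231  0.116] 0.0846 -38.5
wall mid [ 0.5135 -0.2029  0.116 ] 0.0493 -29.9
```

```bash
python3 -m pendant '[[0,0,0,0,0.3],[0,0,0,0,0.4],[0,0,0,0,0.4],[0,0,-0.08,0,0.4],[0,0,-0.25,0,0.4],[0,0,-0.4,0,0.4],[-0.2,0,-0.5,0,0.5],[-0.3,0,-0.5,0,0.5],[-0.3,0,-0.5,0,0.5],[-0.3,0,-0.5,0,0.5]]' 20
python3 - <<'E'
from h import *
im,d,c=shot('wrist','wrist16')
cv2.imwrite('pics/w16c.png',cv2.resize(im[:,:,::-1],None,fx=1.5,fy=1.5,interpolation=cv2.INTER_CUBIC))
im,d,c=shot('scene','scene16')
cv2.imwrite('pics/s16c.png',cv2.resize(im[80:260,200:370,::-1],None,fx=3.2,fy=3.2,interpolation=cv2.INTER_CUBIC))
E
```

```text
t: 23.75
tool_pos: [0.3737, -0.1396, 0.283]
eef_rot: [0.996, 0.086, 0.0, -0.0]
force: [-0.1, 0.3, -0.1]
grip_width: 0.0422
```

View pics/w16c.png

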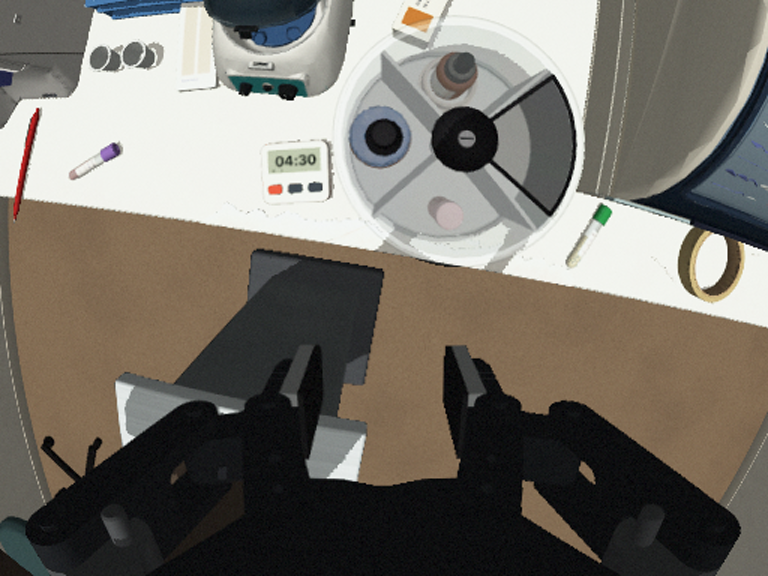

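View pics/s16c.png

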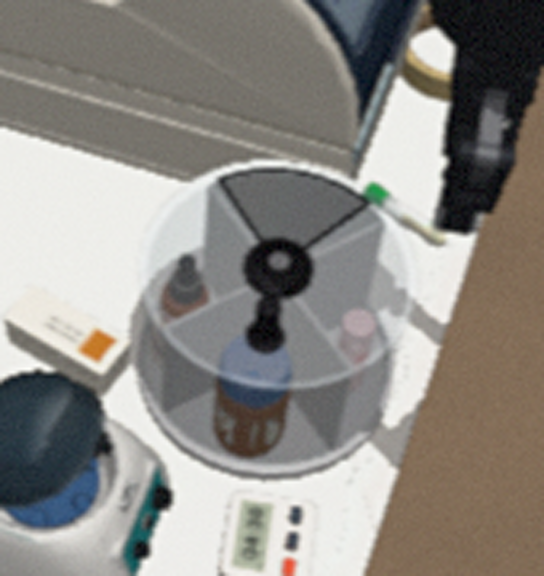

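Run:
```python
from h import *
z=np.load('pics/wrist16.npz');K,T,im=z['K'],z['T'],z['im']
cv2.imwrite('pics/w16d.png',cv2.resize(im[5:180,220:395,::-1],None,fx=4,fy=3.3,interpolation=cv2.INTER_CUBIC))
f=lambda u,v,zz:fray(K,T,v/1.5,u/1.5,zz)
h=f(465,139,.129);print(h)
for n,u,v,zz in [('op1',552,76,.121),('op2',550,214,.121),('posttop',382,136,.156),('wall',390,60,.116),('wall',385,232,.116),('wall',533,226,.116)]:
    p=f(u,v,zz);e=p-h;print(n,p.round(4),np.hypot(*e[:2]).round(4),np.degrees(np.arctan2(e[1],e[0])).round(1))
for n,u,v,zz in [('bulb',463,63,.112),('body',455,76,.07)]:print(n,f(u,v,zz).round(4))
```

```text
[ 0.46962287 -0.17727509  0.129     ]
op1 [ 0.5306 -0.2324  0.121 ] 0.0822 -42.1
op2 [ 0.4321 -0.2503  0.121 ] 0.0821 -117.2
posttop [ 0.4593 -0.1234  0.156 ] 0.0548 100.8
wall [ 0.5162 -0.1189  0.116 ] 0.0746 51.4
wall [ 0.3962 -0.1365  0.116 ] 0.084 151.0
wall [ 0.4206 -0.2413  0.116 ] 0.0806 -127.4
bulb [ 0.5254 -0.1693  0.112 ]
body [ 0.5243 -0.1704  0.07  ]
```

View pics/w16d.png

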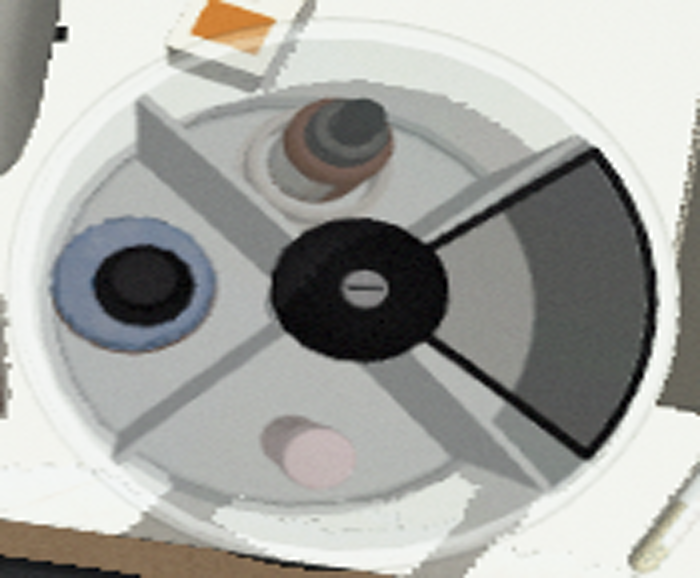

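```bash
python3 -m pendant '[[0.15,0,0.02,0,0.45],[0.3,0,0.1,0,0.45],[0.3,0,0.25,0,0.45],[0.3,0,0.4,0,0.45],[0.3,0,0.48,0,0.45],[0.3,0,0.5,0,0.45],[0.3,0,0.5,0,0.1],[0.3,0,0.5,0,0.1],[0.3,0,0.5,0,0.1],[0.3,0,0.5,0,0.1],[0.304,0,0.5,0,0.1],[0.308,0,0.5,0,0.1],[0.312,0,0.5,0,0.1],[0.314,0.001,0.5,0,0.1],[0.314,0.001,0.5,0,0.1],[0.314,0.001,0.5,0,0.1]]' 30
python3 -m pendant '[[0,0,0,0,0.3],[0,0,0,0,0.4],[0,0,0,0,0.4],[0,0,-0.08,0,0.4],[0,0,-0.25,0,0.4],[0,0,-0.4,0,0.4],[-0.2,0,-0.5,0,0.5],[-0.3,0,-0.5,0,0.5],[-0.3,0,-0.5,0,0.5],[-0.3,0,-0.5,0,0.5]]' 20
python3 - <<'E'
from h import *
im,d,c=shot('wrist','wrist17')
cv2.imwrite('pics/w17d.png',cv2.resize(im[5:180,220:395,::-1],None,fx=4,fy=3.3,interpolation=cv2.INTER_CUBIC))
im,d,c=shot('scene','scene17')
cv2.imwrite('pics/s17c.png',cv2.resize(im[80:260,200:370,::-1],None,fx=3.2,fy=3.2,interpolation=cv2.INTER_CUBIC))
E
```

```text
t: 25.85
tool_pos: [0.4646, -0.1244, 0.1337]
eef_rot: [0.996, 0.086, -0.002, 0.0]
force: [-5.1, -4.3, 4.8]
grip_width: 0.0144
t: 27.1
tool_pos: [0.378, -0.1393, 0.2832]
eef_rot: [0.996, 0.086, 0.001, -0.0]
force: [-0.7, -0.2, 0.6]
grip_width: 0.0431
```

View pics/w17d.png

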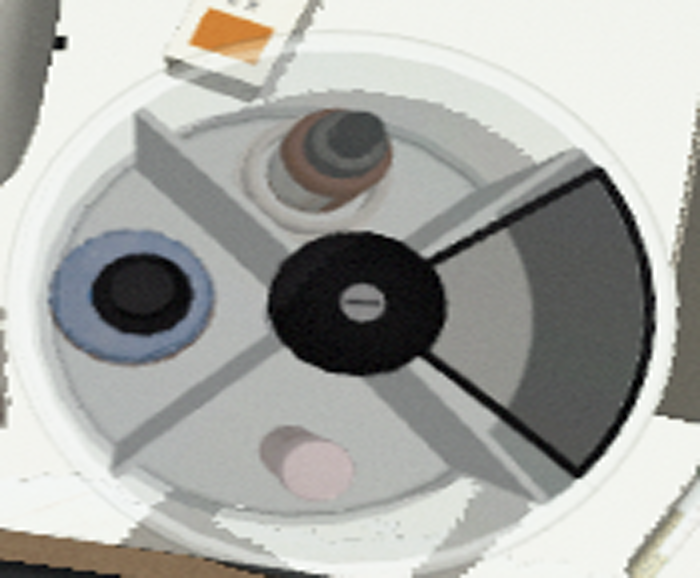

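View pics/s17c.png

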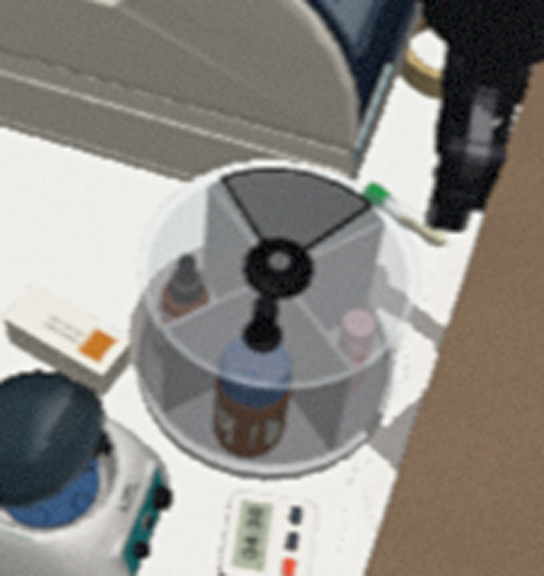

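Run:
```python
from h import *
z=np.load('pics/wrist17.npz');K,T=z['K'],z['T']
f=lambda u,v,zz:fray(K,T,5+v/3.3,220+u/4,zz)
h=f(358,303,.129);print(h)
for n,u,v,zz in [('op1',599,172,.121),('op2',578,473,.121),('wall',583,155,.116),('wall',540,498,.116),('wall',143,112,.116),('wall',115,462,.116)]:
    p=f(u,v,zz);e=p-h;print(n,p.round(4),np.hypot(*e[:2]).round(4),np.degrees(np.arctan2(e[1],e[0])).round(1))
for n,u,v,zz in [('bulb',360,135,.112),('collar',347,145,.087)]:print(n,f(u,v,zz).round(4))
```

```text
[ 0.46975668 -0.17726086  0.129     ]
op1 [ 0.5284 -0.2353  0.121 ] 0.0825 -44.7
op2 [ 0.43   -0.2491  0.121 ] 0.0821 -119.0
wall [ 0.5342 -0.2316  0.116 ] 0.0843 -40.1
wall [ 0.4192 -0.242   0.116 ] 0.0821 -128.0
wall [ 0.521  -0.1141  0.116 ] 0.0813 51.0
wall [ 0.4092 -0.1262  0.116 ] 0.0792 139.9
bulb [ 0.5258 -0.1711  0.112 ]
collar [ 0.5277 -0.1716  0.087 ]
```

```bash
python3 -c "
from rig import r
s=r.sense();print(s['t'],s['force'],abs(s['qvel']).max());r.sign_off()"
```

```text
27.2 [ 0.68398842  0.31028719 -0.11341704] 0.006461914157956635
the job is handed in; nothing more can be done
```

I turned the cover by its finger post until the opening was over the empty holder. The bottle was then lowered into the holder until it touched the floor, and I let it go. After that I turned the cover back over the closed quarter, released it, and handed the job in at 27.2 s of the 72 s.

**Opening over the holder:** the camera put its middle at 7.1° and the holder at about 6.5°, well inside the 11 mm limit.

**Bottle:** it met the floor at the expected height. In the last pictures it stands upright at about (0.526–0.528, -0.171), with the holder measured at about (0.528, -0.172). My readings of the holder's x position ranged from 0.525 to 0.533 m depending on the view. I used the middle value, and the bottle went in without touching the sides.

**Cover closed:** my first try left the opening about 4° off the middle of the solid quarter, so I gripped the post again and corrected it. The last check shows it about 2.3° (0.04 rad) off, against the 0.12 rad allowed.

**Other items:** the jar and vial look upright and in place, and the timer looks undisturbed. I judged these by eye and did not measure them.

**Gripper:** it was clear of everything, about 28 cm up, and still at hand-in.

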